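# Clamp the bracelet bar onto the jewellery stand

### The job

Set the loose brass bracelet bar on the jewellery stand: slide its forked foot along the board between the low rails, under the wing nut, until the slot is fully home against the stud, without ramming it. Then turn the wing nut clockwise, in short turns between the two tall uprights, until it clamps the foot properly snug but not overtightened, judging by the turning resistance. Keep off the uprights and leave the other things on the dresser where they are.

Things in the scene. Friction and masses are not known exactly. Their poses are not given: they have to be found in the camera images.
- stand: dark wooden board of the jewellery stand, fixed, 15 mm thick, x -145 to +60 mm, y -103 to +103 mm. Origin on the dresser top straight under the stud axis; x is the direction in which the fork is slid in, y across, z up
- seat (a point): point on the board's top, on the stud axis, where the bar's origin must come; axes as the stand
- mouth (a point): point on the board's top midway between the ends of two low wooden guide rails, 60 mm before the stud. The rails, 5 mm high, run from here to 30 mm past the stud, 43 mm apart inside; before this point their mouth flares over 28 mm to about 53 mm wide
- stud: the stand's upright steel stud, 10 mm in diameter, fixed; same origin and axes as the stand; its top is hidden in the nut
- uprights: two tall brass uprights of the stand, 10 mm in diameter, at stand y = -80 and +80 mm, x = 0, reaching 220 mm above the dresser. Origin and axes as the stand. A gripper over the nut strikes them if turned too far from the stand's x: grip the wings across and tip to tip by turns, or push the tips with shut fingers, a quarter turn or less at a time
- nut: brass two-wing nut on the stud. Origin on its axis at the underside of its 36 mm flange; x along the wings, z up. Flange 5 mm high, hub 18 mm across up to 15 mm, wings 12 to 37 mm above the origin, 8 mm thick, 48 mm tip to tip (tips round in side view, farthest out 26.5 mm up). Clockwise from above drives it down 10 mm a turn; free it turns with about 0.03 Nm and stays where left
- nut_under (a point): centre of the nut's flange underside. Packing and a spring washer hang 2.5 to 5.1 mm below it (differs, not measured), at first 2 mm or more clear of the foot. Past first touch the clamping adds 38 N and about 0.38 Nm per rad. Snug: 25 N, 0.25 Nm, or 11 N pushed square at a wing tip. Under 15 N is loose, over 40 N overtight, 60 N spoils it. The torque is friction: felt only while it turns
- bar: loose brass bracelet bar, 0.3 to 0.5 kg, standing on its foot. Origin at the foot's underside, where the stud axis sits when home; x along the foot to the fork's open end. Foot 8 mm thick, 40 mm wide, x -135 to +24 mm, with a heel block 20 mm high at x -135 to -105; slot 15 mm wide, its closed end 5 mm behind the origin; four pips 1 mm proud round it take the washer
- crossbar (a point): centre of the bar's square cross bar, 14 x 14 mm, 100 mm long along the bar's y, on a 10 mm stem: 75 mm behind the bar's origin and 60 mm above the foot's underside. Grip it across the bar's x
- perfume: amber glass perfume bottle, 44 mm diameter, 100 mm tall, standing upright, to be left alone
- dish: shallow white ceramic dish, 96 mm across, to be left alone
- candle: candle jar with lid, 70 mm across, 75 mm tall, to be left alone
- case: black spectacle case, 160 x 65 x 45 mm, to be left alone
- brush: clothes brush lying flat, to be left alone
- cedar: round cedar wood block, 56 mm across, 35 mm tall, to be left alone
- ringcone: wooden ring cone, 52 mm across, 75 mm tall, to be left alone
Mind the look-alikes: they are no part of the job. Of the things shaped like the bar, the brass one is meant.

How it is judged (in metres and radians):
On the way:
1. the fork is home against the stud, flat on the board, the nut not yet clamping (horizontal distance between bar and seat below 0.003 m and angle between the x axis of bar and the x axis of stand, either way round below 0.07 rad and z of bar in the frame of seat below 0.003 m and angle between bar's own z axis and vertical below 0.06 rad and contact force between nut and bar below 2 N), for 0.2 s.
At the end, for the whole second after the job is handed in: The bar's origin is within 3 mm of the seat (in plan and in height), its foot flat (tilt under 0.06 rad) and in line with the stand within 0.07 rad, and the nut clamps it at rest with 15 to 40 N (horizontal distance between bar and seat below 0.003 m and angle between the x axis of bar and the x axis of stand, either way round below 0.07 rad and z of bar in the frame of seat below 0.003 m and angle between bar's own z axis and vertical below 0.06 rad and contact force between nut and bar between 15 and 40 N and linear speed of bar below 0.02 m/s); the robot touches nothing.
It fails at once if the nut is overtightened (over 60 N on the bar) (contact force between nut and bar above 60 N).
It fails at once if an upright is struck or leaned on with more than 12 N (contact force between any of the arm, the fingers, bar and uprights above 12 N).
It fails at once if the fork is rammed against the stand's stud with more than 40 N (contact force between bar and stud above 40 N).
It fails at once if a bystander is moved more than 30 mm or knocked over (distance of any of perfume, dish, candle, case, brush, cedar, ringcone from where it was at the start of the episode above 0.03 m or angle between any of perfume, dish, candle, case, brush, cedar, ringcone's own z axis and vertical above 0.5 rad).
It also fails if it takes over 72 s, if anything falls off the work surface, if the arm or the gripper's body presses on something with over 40 N, if the wrist force passes 120 N, or if a joint passes its speed limit or range.

### The arm

A 6-joint arm with a two-finger parallel gripper is mounted at the origin on the work surface. World frame = base frame: x ahead of the robot, y to its left, z up, the work surface at z = 0. Lengths are in mm, angles in rad, forces in N, time in s.
With the tool pointing down it reaches from about 300 to 775 mm from the base axis. Payload 14.6 kg.
Tool frame: the origin (TCP) lies between the finger pads; the fingertips stand manip.finger_overhang ahead of it and the grasp point (between the pads) lies 2 mm behind it (manip.finger_overhang is the distance from the TCP to the fingertips, in mm); z points along the fingers, y is the direction in which the jaws open and shut (so a half turn about z gives the same grasp; the last joint's range is limited). The gripper opens to 94 mm and grips with 3 to 60 N. Pads are 16 mm wide; open, the fingers measure 119 mm over their backs; the gripper's body (75 mm by 177 mm) begins 78 mm behind the grasp point.
Start: joints at [1.228, 0.3, 1.521, -0, 1.321, -0.067], TCP at [149.772, 529.205, 196.746] pointing down, gripper open.
Joint ranges: [-3.03, 3.03], [-0.79, 2.21], [0.23, 2.52], [-1.04, 4.18], [0, 3.07], [-2.55, 2.55]. Speed limits (rad/s): [2.22, 2.22, 2.57, 3.14, 3.14, 3.14].

### API

Orientations are given as [roll, pitch, yaw] about the fixed x, y, z axes, in that order (R = Rz(yaw) Ry(pitch) Rx(roll)).
In Python, from cell import manip gives the robot as it stands.
- The arm moves only by the tool drive_tool, never from a script. Its argument "steps" is a list of rows, each an object with "delta_pos": the shift along the world's x, y, z in mm, a list of three; "yaw": the turn about the world's z in rad; "hand": the finger opening in mm, from 0 to 94. A call has 1 to 5 rows; each row shifts and turns the commanded pose from where the row before left it; what a row does not reach is not made up. A row lasts 1/12 s, in which the tool goes at most 41.7 mm and 7.16 degrees, less where a joint would pass 70% of its speed; a pose out of reach is approached as far as the arm can. A call is refused whole if a number of a shift passes 41.7 or a number of a turn 0.125, either way. A call with a gripper value outside its range is refused whole. The fingers move at their own pace and stop on an object; "squeeze" is the grip in N (left out, the last holds). Time passes only in rows, so rows that do not move let the fingers close. It gives the time, the measured TCP pose, the force and the opening at its end, in the units of the state.
- manip.read_state(): the state, without advancing time (a new reading comes with each control period).
- manip.camera(name): name is "side" or "top"; returns a dict with "frame" (400x640x3 uint8, red, green, blue), "range_z" (400x640 float32, mm along the optical axis (not along the pixel's ray), 0 where there is no reading), "intrinsics" (3x3 intrinsics, pixels), "position" and "attitude" of the camera in the world. Camera axes: x right, y down, z forward; pixel columns grow to the right and rows downward; lengths in mm; the calibration is good to about 2 mm. A picture is of the moment at which its call begins.
- manip.sign_off(): hands the job in, once; it reports no verdict.
The state is a dict: "clock": time; "joints": joint angles; "qd": joint speeds; "effort": joint torques, N m; "eef_pos": TCP position; "eef_rot": TCP orientation; "wrist_force": force on the tool from outside, world axes, zero at the start; "moment": the same for the moment, N m; "finger_gap": finger opening in mm.
Only numpy, scipy, OpenCV 4.12 (cv2) and the standard library are available. Lean on these libraries where they do the work, as an engineer would, in place of code of your own. Each camera call takes 0.05 s, during which the arm holds its last target.

## Working session

There is one attempt and no reset: what is moved stays moved. The work goes in short steps, Python scripts to look and compute and a tool call to move; the robot and the scene stay as the last step left them, time stands still between calls to the robot, and variables do not carry over. Pictures are saved under pics/ and viewed, and the job is handed in when it is done.

Besides the shell and the picture viewer there is one more tool, called after "Emit:" as a command line: name --argument value ..., lists and objects as JSON in quotes. drive_tool: Moves the arm, as the interface text tells. Its arguments: {"type":"object","properties":{"steps":{"type":"array"},"squeeze":{"type":"number"}},"required":["steps"]}

```bash
ls; mkdir -p pics
cat > h.py <<'E'
import numpy as np, cv2
from cell import manip
def cam(n):
    c=manip.camera(n); return c
E
python3 - <<'E'
from h import *
print(manip.read_state(), manip.finger_overhang)
for n in("top","side"):
    c=cam(n); np.savez(f'{n}0.npz',**c); cv2.imwrite(f'pics/{n}0.png',c['frame'][:,:,::-1]); print(c['intrinsics'],c['position'],c['attitude'])
E
```

```text
pics
{'clock': 0.0, 'joints': array([ 1.22843470e+00,  3.00476668e-01,  1.52156776e+00, -3.34286914e-05,
        1.32066414e+00, -6.66056424e-02]), 'qd': array([0.00225807, 0.00057505, 0.00081658, 0.00112608, 0.00095139,
       0.00044711]), 'effort': array([-2.26513730e-03, -5.31800616e+01, -3.52731764e+01,  7.07883853e-02,
        2.44493445e-02, -5.24157784e-06]), 'eef_pos': array([149.67857732, 528.97287096, 196.18890803]), 'eef_rot': array([-3.14047706e+00, -4.19638887e-05,  2.86584494e+00]), 'wrist_force': array([-0.17780234, -0.03656861, -0.36301015]), 'moment': array([-0.01370944, -0.02055403, -0.01989022]), 'finger_gap': 93.95645716967203} 17.0
[[516.17029666   0.         327.4377032 ]
 [  0.         516.17029666 202.25871696]
 [  0.           0.           1.        ]] [ 217.97036411  -27.2307781  1287.12725924] [-2.91035344 -0.0044384  -1.50072769]
[[446.65174066   0.         318.86923118]
 [  0.         446.65174066 195.597288  ]
 [  0.           0.           1.        ]] [  78.71642891 -783.44574718  679.44721492] [-2.19572993e+00  1.20903707e-03 -4.94874926e-01]
```

View pics/top0.png

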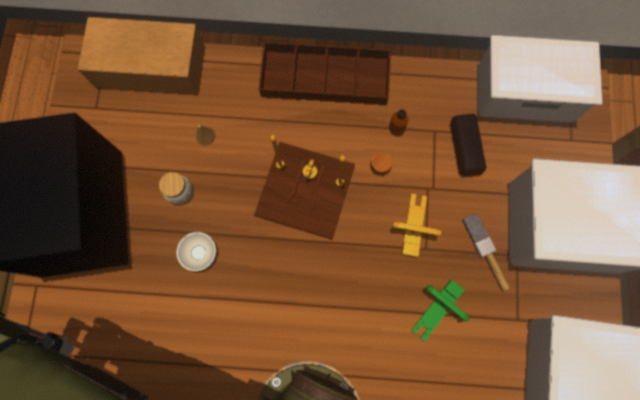

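View pics/side0.png

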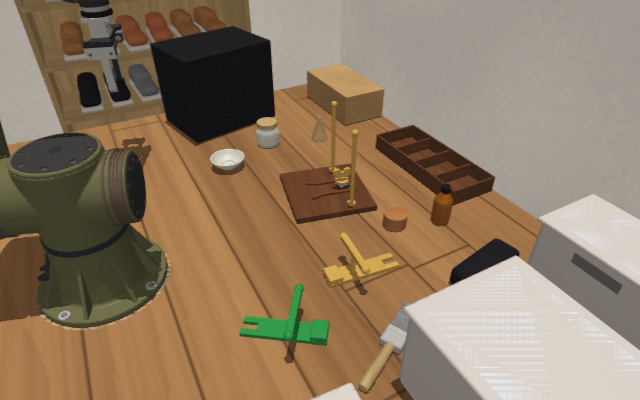

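```bash
cat >> h.py <<'E'
from scipy.spatial.transform import Rotation as Ro
def pts(c):
    z=c['range_z'].astype(float);K=c['intrinsics'];v,u=np.mgrid[0:400,0:640]
    p=np.stack([(u-K[0,2])/K[0,0]*z,(v-K[1,2])/K[1,1]*z,z],-1)
    return p@Ro.from_euler('xyz',c['attitude']).as_matrix().T+c['position']
def ray(c,u,v,h):
    K=c['intrinsics'];d=Ro.from_euler('xyz',c['attitude']).as_matrix()@np.array([(u-K[0,2])/K[0,0],(v-K[1,2])/K[1,1],1])
    p=np.array(c['position']);return p+d*(h-p[2])/d[2]
def proj(c,P):
    K=c['intrinsics'];q=(np.asarray(P)-c['position'])@Ro.from_euler('xyz',c['attitude']).as_matrix()
    return q[...,:2]/q[...,2:]*K[0,0]+K[:2,2]
E
python3 - <<'E'
from h import *
for n,(u0,v0,u1,v1),s in(("top",(245,120,455,270),3.8),("side",(260,90,420,300),2.8)):
    c=np.load(f'{n}0.npz'); im=c['frame'][v0:v1,u0:u1,::-1]
    cv2.imwrite(f'pics/{n}0c.png',cv2.resize(im,None,fx=s,fy=s,interpolation=cv2.INTER_CUBIC))
c=np.load('top0.npz');P=pts(c);print(P[300,200],P[200,280],P[225,415],P[172,310])
f=c['frame'];hsv=cv2.cvtColor(f,cv2.COLOR_RGB2HSV)
for u,v in((280,200),(415,215),(310,172),(415,231),(340,158)):print(f[v,u],hsv[v,u],P[v,u])
E
```

```text
[253.13566163 282.73261247  -1.04463514] [513.73374534 108.05800525  18.21052718] [ 462.83207361 -225.73255836   71.97072953] [581.95913223  36.31519526  54.35440904]
[87 47 21] [ 12 193  87] [513.73374534 108.05800525  18.21052718]
[217 158  42] [ 20 206 217] [ 501.19729097 -235.16599781    9.30811956]
[138  94  28] [ 18 203 138] [581.95913223  36.31519526  54.35440904]
[129  87  28] [ 18 200 129] [ 450.01474178 -227.71004002   62.67047945]
[173 117  37] [ 18 200 173] [569.687715   -34.6392065  218.55439023]
```

View pics/top0c.png

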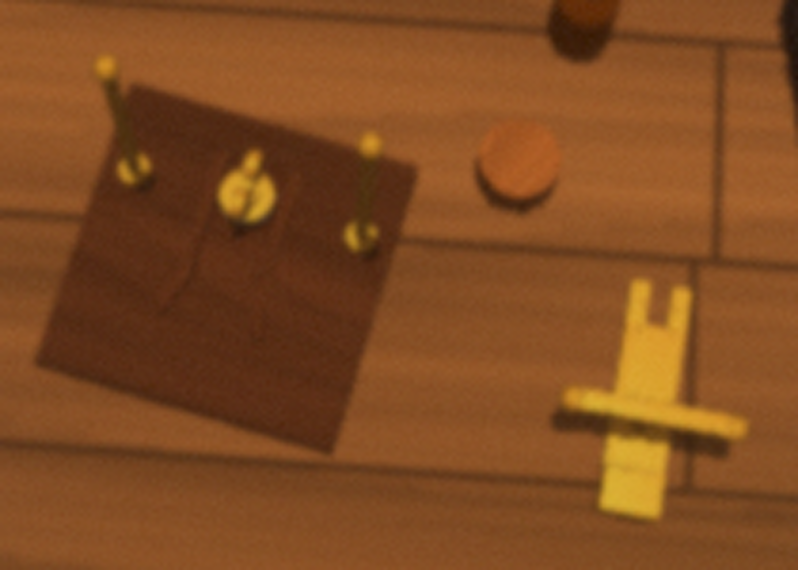

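View pics/side0c.png

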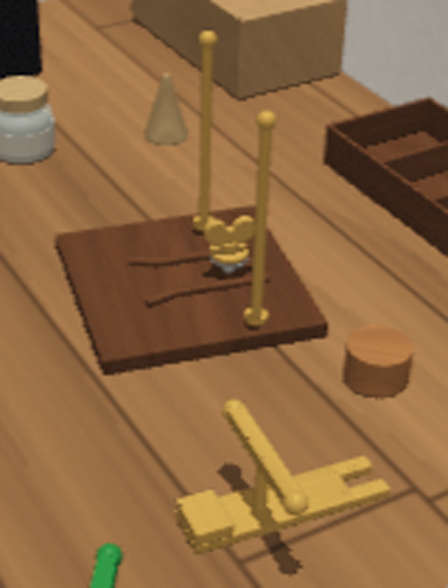

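Run:
```python
from h import *
for n in("top","side"):
    c=dict(np.load(f'{n}0.npz'));P=pts(c);hsv=cv2.cvtColor(c['frame'],cv2.COLOR_RGB2HSV).astype(int)
    H,S,V=hsv[...,0],hsv[...,1],hsv[...,2]
    # board: dark, z~15, region
    g=(P[...,0]>400)&(P[...,0]<680)&(P[...,1]>-110)&(P[...,1]<200)
    m=g&(P[...,2]>9)&(P[...,2]<24)&(V<115)
    m=cv2.morphologyEx(m.astype(np.uint8),cv2.MORPH_OPEN,np.ones((3,3)))
    m=cv2.morphologyEx(m,cv2.MORPH_CLOSE,np.ones((9,9)))
    cs,_=cv2.findContours(m,0,1); k=max(cs,key=cv2.contourArea)
    W=np.array([ray(c,u,v,15)[:2] for u,v in k[:,0]],np.float32)
    r=cv2.minAreaRect(W);print(n,'board',r,'medz',np.median(P[m>0][:,2]))
    print(cv2.boxPoints(r))
    # brass blobs
    br=(H>=15)&(H<=26)&(S>150)&(V>60)
    # upright tops / brass above board
    t=g&(P[...,2]>205)&(P[...,2]<240)
    nn,l,st,ce=cv2.connectedComponentsWithStats(t.astype(np.uint8))
    for i in range(1,nn):
        if st[i,4]>5: print('tip',ce[i],st[i,4],np.median(P[l==i],0),ray(c,*ce[i],220))
    nutm=(P[...,0]>540)&(P[...,0]<630)&(P[...,1]>0)&(P[...,1]<75)&(P[...,2]>35)&(P[...,2]<90)
    q=P[nutm];print('nut pts',len(q),q.mean(0),np.percentile(q[:,2],[1,10,50,90,99]))
    cr=(P[...,0]>380)&(P[...,0]<520)&(P[...,1]>-310)&(P[...,1]<-150)&(P[...,2]>48)&(P[...,2]<85)
    q=P[cr];v,u=np.nonzero(cr);W=np.array([ray(c,a,b,67)[:2] for a,b in zip(u,v)],np.float32)
    print('cross',len(q),q.mean(0),np.percentile(q[:,2],[1,50,99]),cv2.minAreaRect(W))
    ft=(P[...,0]>360)&(P[...,0]<560)&(P[...,1]>-310)&(P[...,1]<-150)&(P[...,2]<30)&(P[...,2]>-5)&(V>105)&(S>170)&(H>=18)&(H<=26)
    np.save(n+'_ft.npy',ft)
    v,u=np.nonzero(ft);W=np.array([ray(c,a,b,8)[:2] for a,b in zip(u,v)],np.float32)
    print('foot',len(u),np.median(P[ft][:,2]),cv2.minAreaRect(W),cv2.boxPoints(cv2.minAreaRect(W)))
```

```text
top board ((547.4874877929688, 48.142311096191406), (206.33248901367188, 206.06381225585938), 76.95088958740234) medz 15.35215384549474
[[423.82266  -29.096687]
 [624.56525  -75.62304 ]
 [671.15234  125.38131 ]
 [470.40973  171.90765 ]]
tip [272.66666667 138.        ] 42 [605.24132134 115.26722995 216.65606732] [604.45472634 115.22575158 220.        ]
tip [342.07142857 158.19047619] 42 [569.43583599 -39.04529548 217.08612061] [569.10077957 -39.13661225 220.        ]
nut pts 162 [587.73804234  37.88827006  52.00884036] [35.50604618 37.21075155 49.44068624 69.85859341 73.15548506]
cross 333 [ 455.63216914 -230.91297868   65.9411922 ] [54.44434835 66.3474611  72.89817126] ((455.5838928222656, -230.27598571777344), (119.64395904541016, 17.821321487426758), 83.30921936035156)
foot 777 9.124329303087961 ((476.5189208984375, -232.8682098388672), (44.370452880859375, 158.0667266845703), 83.95783996582031) [[ 395.5894  -246.61111]
 [ 552.778   -263.24927]
 [ 557.4485  -219.1253 ]
 [ 400.25983 -202.48715]]
side board ((543.1988525390625, 43.47380828857422), (211.45555114746094, 205.12734985351562), 77.06880950927734) medz 14.41207604280487
[[419.5764   -36.620888]
 [619.50165  -82.52444 ]
 [666.8213   123.568504]
 [466.89606  169.47205 ]]
tip [333.5 103.5] 32 [603.31115432 113.33493669 213.70046782] [596.41375474 101.17797101 220.        ]
tip [354.0952381  132.61904762] 42 [566.94192402 -42.67030286 214.07109897] [560.07975597 -52.37465452 220.        ]
nut pts 212 [585.35738282  35.47032054  52.29410695] [35.21705731 36.71843878 53.13247608 67.07593321 70.04612813]
cross 401 [ 451.73323408 -237.76991599   64.32642666] [54.56141579 65.57068078 69.10823882] ((450.0924072265625, -236.61801147460938), (126.21744537353516, 19.864120483398438), 83.27794647216797)
  return _methods._mean(a, axis=axis, dtype=dtype,
  ret = ret.dtype.type(ret / rcount)
Traceback (most recent call last):
cv2.error: OpenCV(4.12.0) /io/opencv/modules/imgproc/src/convhull.cpp:143: error: (-215:Assertion failed) total >= 0 && (depth == CV_32F || depth == CV_32S) in function 'convexHull'
```

Emit:
drive_tool --steps '[{"delta_pos":[15,-38,0],"yaw":-0.07,"hand":70},{"delta_pos":[15,-38,0],"yaw":-0.07,"hand":70},{"delta_pos":[15,-38,0],"yaw":-0.07,"hand":70},{"delta_pos":[15,-38,0],"yaw":-0.07,"hand":70},{"delta_pos":[15,-38,0],"yaw":-0.07,"hand":70}]'

```text
clock: 0.52
eef_pos: [224.8, 337.3, 196.4]
eef_rot: [-3.141, 0.0, 2.513]
wrist_force: [0.9, 0.5, 0.3]
finger_gap: 70.3
```

Emit:
drive_tool --steps '[{"delta_pos":[15,-38,0],"yaw":-0.07,"hand":70},{"delta_pos":[15,-38,0],"yaw":-0.07,"hand":70},{"delta_pos":[15,-38,0],"yaw":-0.07,"hand":70},{"delta_pos":[15,-38,0],"yaw":-0.07,"hand":70},{"delta_pos":[15,-38,0],"yaw":-0.07,"hand":70}]'

```text
clock: 0.93
eef_pos: [299.7, 147.4, 196.8]
eef_rot: [3.141, 0.0, 2.163]
wrist_force: [0.8, 0.4, 0.5]
finger_gap: 70.2
```

Emit:
drive_tool --steps '[{"delta_pos":[15,-38,0],"yaw":-0.07,"hand":70},{"delta_pos":[15,-38,0],"yaw":-0.07,"hand":70},{"delta_pos":[15,-38,0],"yaw":-0.07,"hand":70},{"delta_pos":[15,-38,0],"yaw":-0.07,"hand":70},{"delta_pos":[15,-38,0],"yaw":-0.07,"hand":70}]'

```text
clock: 1.35
eef_pos: [374.8, -43.0, 196.8]
eef_rot: [3.141, 0.0, 1.812]
wrist_force: [1.5, 1.1, -0.1]
finger_gap: 70.2
```

Emit:
drive_tool --steps '[{"delta_pos":[15,-38,0],"yaw":-0.07,"hand":50},{"delta_pos":[15,-38,0],"yaw":-0.07,"hand":50},{"delta_pos":[15,-38,0],"yaw":-0.07,"hand":50},{"delta_pos":[15,-38,0],"yaw":-0.07,"hand":50},{"delta_pos":[6,0,0],"yaw":0,"hand":50}]'

```text
clock: 1.77
eef_pos: [441.4, -197.7, 195.9]
eef_rot: [-3.141, 0.0, 1.527]
wrist_force: [0.1, 0.1, -0.6]
finger_gap: 50.1
```

Emit:
drive_tool --steps '[{"delta_pos":[15,-38,0],"yaw":-0.075,"hand":50},{"delta_pos":[0,0,-40],"yaw":0,"hand":50},{"delta_pos":[0,0,-40],"yaw":0,"hand":50},{"delta_pos":[0,0,0],"yaw":0,"hand":50}]'

```text
clock: 2.1
eef_pos: [452.7, -229.1, 110.1]
eef_rot: [-3.132, -0.005, 1.461]
wrist_force: [-0.3, 0.3, -1.8]
finger_gap: 50.0
```

Run:
```python
from h import *
c=cam('side'); np.savez('side1.npz',**c); cv2.imwrite('pics/side1.png',cv2.resize(c['frame'][150:350,220:460,::-1],None,fx=3,fy=3))
c=cam('top'); np.savez('top1.npz',**c); cv2.imwrite('pics/top1.png',cv2.resize(c['frame'][150:300,340:500,::-1],None,fx=4,fy=4))
print(manip.read_state()['eef_pos'])
```

```text
[ 455.4953003  -230.35162726  116.98252512]
```

View pics/side1.png

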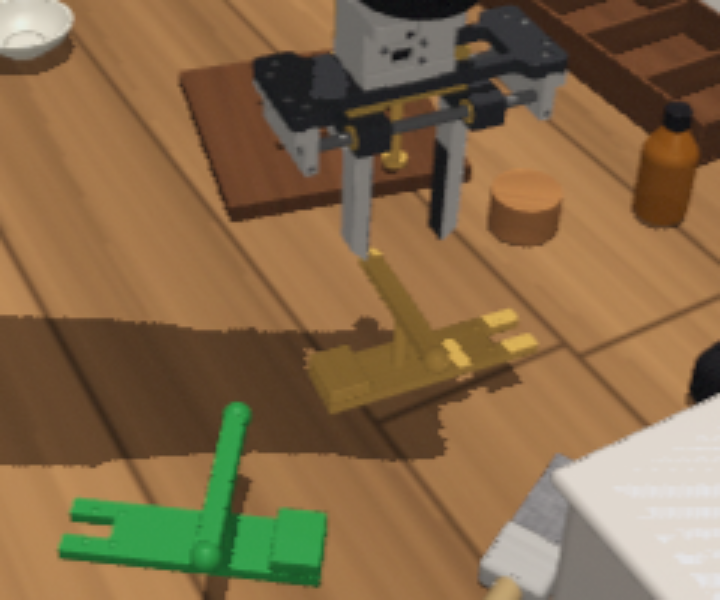

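View pics/top1.png

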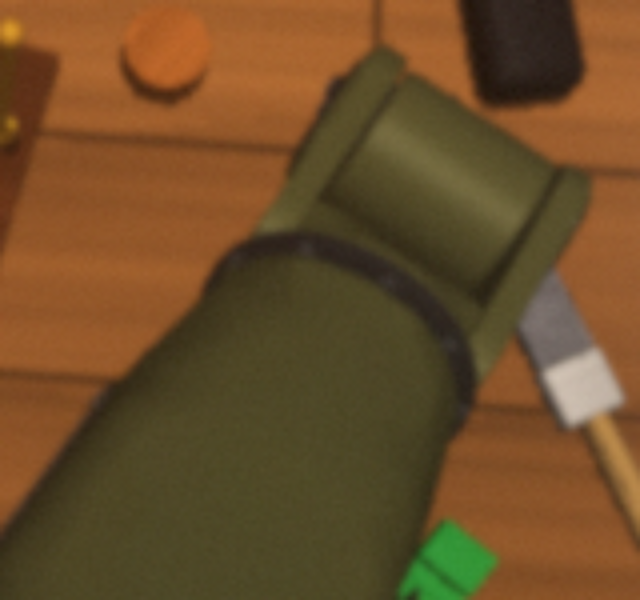

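Emit:
drive_tool --steps '[{"delta_pos":[0,0,-20],"yaw":0,"hand":50},{"delta_pos":[0,0,-20],"yaw":0,"hand":50},{"delta_pos":[0,0,-18],"yaw":0,"hand":50},{"delta_pos":[0,0,0],"yaw":0,"hand":50},{"delta_pos":[0,0,0],"yaw":0,"hand":25}]' --squeeze 40

```text
clock: 2.62
eef_pos: [456.6, -231.0, 60.8]
eef_rot: [3.14, 0.001, 1.461]
wrist_force: [0.3, -0.2, 0.7]
finger_gap: 46.2
```

Emit:
drive_tool --steps '[{"delta_pos":[0,0,0],"yaw":0,"hand":18},{"delta_pos":[0,0,0],"yaw":0,"hand":5},{"delta_pos":[0,0,0],"yaw":0,"hand":5},{"delta_pos":[0,0,0],"yaw":0,"hand":5}]'

```text
clock: 2.95
eef_pos: [456.1, -231.0, 59.6]
eef_rot: [3.14, 0.001, 1.461]
wrist_force: [-0.2, 0.5, -0.0]
finger_gap: 20.2
```

Run:
```python
from h import *
s=manip.read_state();print(s['eef_pos'],s['eef_rot'],s['finger_gap'],s['wrist_force'],s['moment'])
```

```text
[ 456.12646823 -230.97742323   59.64875758] [3.14041276e+00 5.29065554e-04 1.46082943e+00] 20.18085914479562 [-0.1603988   0.45205045 -0.02649831] [0.00022055 0.03481634 0.01990988]
```

Emit:
drive_tool --steps '[{"delta_pos":[0,0,0],"yaw":0,"hand":5},{"delta_pos":[0,0,0],"yaw":0,"hand":5},{"delta_pos":[0,0,0],"yaw":0,"hand":5}]'

```text
clock: 3.2
eef_pos: [455.8, -230.8, 58.8]
eef_rot: [-3.142, -0.0, 1.461]
wrist_force: [0.6, 0.1, 0.2]
finger_gap: 5.3
```

Emit:
drive_tool --steps '[{"delta_pos":[0,0,5],"yaw":0,"hand":5},{"delta_pos":[0,0,20],"yaw":0,"hand":5},{"delta_pos":[0,0,25],"yaw":0,"hand":5},{"delta_pos":[0,0,0],"yaw":0,"hand":5},{"delta_pos":[0,0,0],"yaw":0,"hand":5}]'

```text
clock: 3.62
eef_pos: [456.3, -231.1, 110.0]
eef_rot: [3.139, 0.001, 1.461]
wrist_force: [-0.2, -0.0, -0.2]
finger_gap: 5.0
```

Run:
```python
from h import *
c=cam('side'); np.savez('side2.npz',**c); cv2.imwrite('pics/side2.png',cv2.resize(c['frame'][150:350,220:460,::-1],None,fx=3,fy=3))
s=manip.read_state();print(s['eef_pos'],s['eef_rot'],s['finger_gap'],s['wrist_force'],s['moment'])
```

```text
[ 455.78163257 -230.79451653  108.86703743] [3.14112715e+00 2.10154896e-04 1.46081157e+00] 5.141346986234566 [ 0.4941091  -0.72003258 -0.51958668] [-0.06752407  0.00321408  0.03799237]
```

View pics/side2.png

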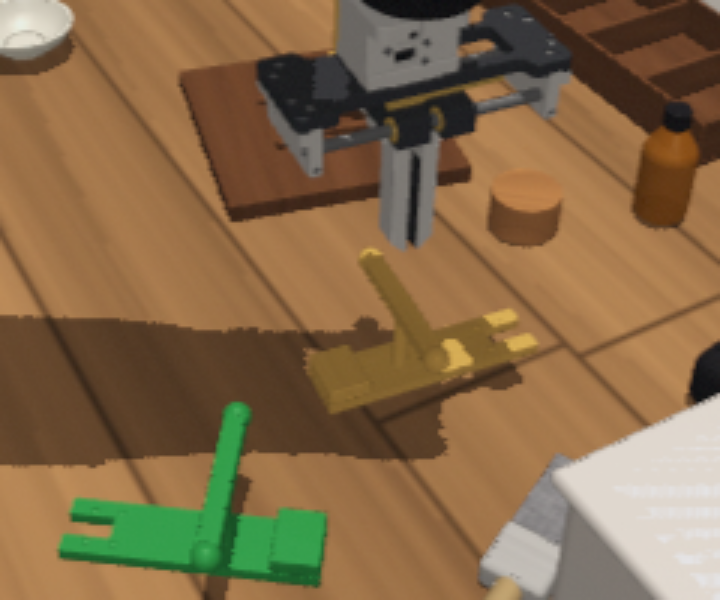

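Run:
```python
from h import *
c=dict(np.load('side2.npz'))
p=np.array([455.8,-230.8,108.9-17]);q=proj(c,p);print(q,(q-[220,150])*3)
for z in(60,): print((proj(c,[455.8,-230.8,z])-[220,150])*3)
P=pts(c)
# tip pixel
for u,v in((410,240),(400,235),(425,235),(400,325),(410,320),(395,300),(420,338)):
    U,V=int(u/3+220),int(v/3+150);print(u,v,P[V,U])
s=manip.read_state();print(s['joints'])
```

```text
[354.30943315 239.65226962] [402.92829946 268.95680886]
[400.78580639 304.65378673]
410 240 [ 454.35414726 -236.69959796  121.79077124]
400 235 [ 445.75514377 -238.77170827  131.76468551]
425 235 [ 461.15020106 -243.19546979  128.881912  ]
400 325 [ 446.49082354 -243.71048367   57.25803242]
410 320 [ 448.66807926 -250.55014814   67.43390391]
395 300 [ 449.72193943 -230.18714147   66.41163209]
420 338 [ 447.50493841 -267.11330518   65.82688343]
[-5.40434926e-01  3.06332295e-01  1.73004923e+00  3.65011732e-06
  1.10470039e+00 -4.30451858e-01]
```

Run:
```python
from h import *
for n in ('side1','side2'):
    c=dict(np.load(n+'.npz'));P=pts(c)
    m=(np.abs(P[...,0]-456)<45)&(np.abs(P[...,1]+231)<25)&(P[...,2]>80)&(P[...,2]<170)
    print(n,m.sum(),np.percentile(P[m][:,2],[0,1,5,20,50]))
    for lo in range(80,160,8):
        k=m&(P[...,2]>=lo)&(P[...,2]<lo+8)
        if k.sum(): print(lo,k.sum(),P[k].min(0)[:2],P[k].max(0)[:2])
```

```text
side1 383 [117.33445074 119.35506656 122.72059057 131.93363166 146.08096118]
112 7 [ 421.09807024 -239.98419269] [ 477.8099433  -230.48688731]
120 44 [ 413.84032794 -243.99499735] [ 482.13838681 -223.53698303]
128 59 [ 412.43737942 -244.21249941] [ 484.50338008 -216.26010599]
136 64 [ 411.9336193  -243.18610913] [ 486.2993683  -215.40226676]
144 65 [ 411.09554978 -243.57465879] [ 485.7998148  -219.34563838]
152 64 [ 412.20288555 -243.54634923] [ 487.15474572 -219.65599913]
side2 356 [117.65594736 120.90406822 124.60565903 132.97042055 146.94913085]
112 3 [ 447.61740028 -240.39245328] [ 457.34876154 -230.46740369]
120 35 [ 438.67736421 -242.15238808] [ 468.09779868 -222.88959076]
128 58 [ 437.58723643 -243.19546979] [ 467.92621195 -221.86056018]
136 58 [ 437.74005257 -242.38245303] [ 466.6653934  -219.83297914]
144 60 [ 437.99986508 -242.66301048] [ 465.74692716 -220.06869558]
152 66 [ 436.39271617 -242.76592487] [ 467.33103055 -220.01759386]
```

Run:
```python
from h import *
print([a for a in dir(manip) if not a.startswith('_')], manip.finger_overhang)
c=dict(np.load('side2.npz'));P=pts(c)
m=(np.abs(P[...,0]-456)<110)&(np.abs(P[...,1]+231)<60)&(P[...,2]>80)&(P[...,2]<330)
for lo in range(110,330,8):
    k=m&(P[...,2]>=lo)&(P[...,2]<lo+8)
    if k.sum(): print(lo,k.sum(),P[k].min(0)[:2].round(),P[k].max(0)[:2].round())
```

```text
['Unreachable', 'camera', 'finger_overhang', 'read_state', 'sign_off'] 17.0
110 1 [ 457. -240.] [ 457. -240.]
118 25 [ 443. -242.] [ 465. -230.]
126 54 [ 438. -243.] [ 468. -222.]
134 59 [ 438. -242.] [ 467. -220.]
142 59 [ 438. -243.] [ 466. -220.]
150 58 [ 438. -242.] [ 467. -220.]
158 68 [ 436. -243.] [ 466. -220.]
166 61 [ 438. -243.] [ 466. -220.]
174 64 [ 437. -244.] [ 465. -223.]
182 62 [ 438. -242.] [ 468. -223.]
190 60 [ 437. -243.] [ 467. -223.]
198 27 [ 437. -244.] [ 467. -230.]
206 5 [ 428. -241.] [ 464. -221.]
214 118 [ 370. -274.] [ 529. -190.]
222 274 [ 370. -274.] [ 530. -191.]
230 386 [ 369. -275.] [ 529. -208.]
238 327 [ 364. -275.] [ 537. -188.]
246 349 [ 363. -275.] [ 535. -192.]
254 1225 [ 362. -274.] [ 543. -190.]
262 195 [ 411. -256.] [ 468. -206.]
270 149 [ 411. -254.] [ 468. -210.]
278 151 [ 410. -254.] [ 468. -210.]
286 51 [ 411. -253.] [ 459. -209.]
294 163 [ 410. -267.] [ 463. -201.]
302 265 [ 410. -269.] [ 482. -194.]
310 322 [ 416. -270.] [ 489. -202.]
318 149 [ 421. -264.] [ 476. -221.]
326 49 [ 418. -266.] [ 471. -216.]
```

Emit:
drive_tool --steps '[{"delta_pos":[0,0,0],"yaw":0,"hand":45},{"delta_pos":[0,0,0],"yaw":0,"hand":45},{"delta_pos":[0,0,0],"yaw":0,"hand":45},{"delta_pos":[0,0,-20],"yaw":0,"hand":45},{"delta_pos":[0,0,-15],"yaw":0,"hand":45}]'

```text
clock: 4.08
eef_pos: [455.7, -230.8, 72.9]
eef_rot: [3.141, 0.0, 1.461]
wrist_force: [0.8, -0.3, 0.0]
finger_gap: 35.2
```

Emit:
drive_tool --steps '[{"delta_pos":[0,0,-10],"yaw":0,"hand":45},{"delta_pos":[0,0,0],"yaw":0,"hand":45},{"delta_pos":[0,0,0],"yaw":0,"hand":45}]'

```text
clock: 4.33
eef_pos: [455.7, -230.7, 63.6]
eef_rot: [-3.141, -0.0, 1.461]
wrist_force: [0.1, -0.2, -0.5]
finger_gap: 44.8
```

```bash
cat >> h.py <<'E'
def look(n,tag,box,s):
    c=cam(n); np.savez(tag+'.npz',**c); u0,v0,u1,v1=box
    cv2.imwrite(f'pics/{tag}.png',cv2.resize(c['frame'][v0:v1,u0:u1,::-1],None,fx=s,fy=s,interpolation=cv2.INTER_CUBIC)); return c
def st():
    s=manip.read_state();print(s['clock'],s['eef_pos'].round(2),s['eef_rot'].round(3),round(s['finger_gap'],2),s['wrist_force'].round(2),s['moment'].round(3))
E
python3 - <<'E'
from h import *
st();c=look('side','side3',(220,150,460,350),3);st()
P=pts(c)
m=(np.abs(P[...,0]-456)<45)&(np.abs(P[...,1]+231)<16)&(P[...,2]>20)&(P[...,2]<170)
for lo in range(20,130,6):
        k=m&(P[...,2]>=lo)&(P[...,2]<lo+6)
        if k.sum(): print(lo,k.sum(),P[k].min(0)[:2],P[k].max(0)[:2])
E
```

```text
4.3333 [ 455.68 -230.73   63.59] [-3.141 -0.     1.461] 44.82 [ 0.13 -0.16 -0.53] [-0.099  0.08  -0.004]
4.3833 [ 456.   -230.94   64.2 ] [3.141 0.    1.461] 45.12 [ 0.57 -0.59  0.56] [-0.062  0.071  0.023]
20 36 [ 411.05111004 -246.30132991] [ 455.45739767 -215.92123458]
26 7 [ 450.55320326 -238.04559897] [ 457.57503341 -231.78850904]
32 10 [ 449.12587547 -238.02092237] [ 455.09481455 -229.94600746]
38 6 [ 449.76288639 -236.78440815] [ 454.09823374 -230.95137021]
44 3 [ 449.62707177 -235.74552293] [ 450.8724026  -230.99462032]
50 8 [ 446.33056303 -244.15603543] [ 449.42184574 -216.56407369]
56 13 [ 446.47444471 -243.73452078] [ 450.13489743 -215.37370075]
62 81 [ 445.74323335 -246.81010159] [ 463.22901239 -215.0733442 ]
68 13 [ 430.83890282 -243.51242056] [ 477.41545761 -217.32517949]
74 21 [ 419.98333365 -243.67141096] [ 483.2871649 -229.1152503]
80 41 [ 417.99955601 -245.22260277] [ 485.21551439 -221.13777561]
86 43 [ 416.9410604  -244.99353623] [ 485.26807997 -220.04994813]
92 47 [ 417.05685963 -245.359732  ] [ 485.24323633 -220.91349145]
98 39 [ 417.53251543 -244.35650126] [ 485.82207463 -219.74725609]
104 50 [ 416.96298768 -245.13877113] [ 485.33047173 -218.82276758]
110 40 [ 418.03124503 -245.30252953] [ 485.03512756 -219.23106131]
116 46 [ 417.78734663 -244.62005945] [ 484.72313441 -218.86608764]
122 49 [ 417.61106488 -243.37416132] [ 486.78191133 -219.11509404]
128 50 [ 417.32521846 -246.48344797] [ 486.48880763 -218.90325359]
```

View pics/side3.png

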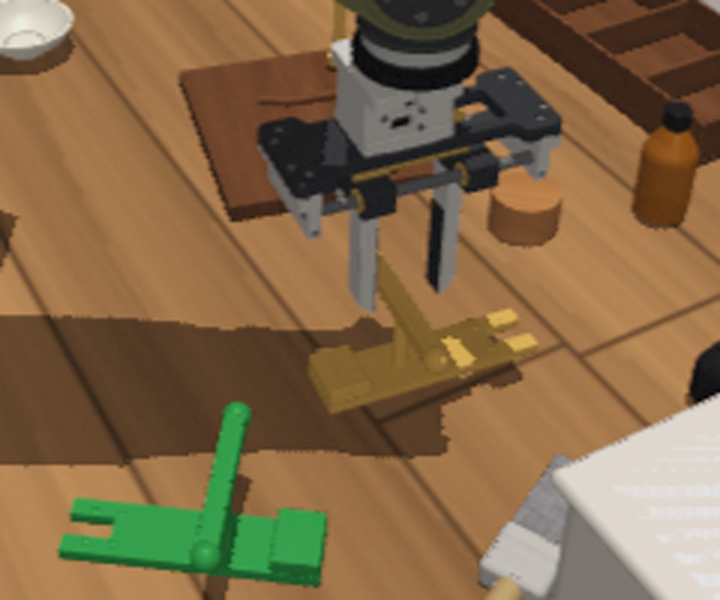

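Emit:
drive_tool --steps '[{"delta_pos":[0,0,-12],"yaw":0,"hand":45},{"delta_pos":[0,0,-12],"yaw":0,"hand":45},{"delta_pos":[0,0,-5],"yaw":0,"hand":45},{"delta_pos":[0,0,0],"yaw":0,"hand":30}]'

```text
clock: 4.72
eef_pos: [455.6, -230.7, 34.5]
eef_rot: [-3.141, -0.0, 1.461]
wrist_force: [0.5, 0.1, 0.8]
finger_gap: 41.1
```

Emit:
drive_tool --steps '[{"delta_pos":[0,0,0],"yaw":0,"hand":22},{"delta_pos":[0,0,0],"yaw":0,"hand":18},{"delta_pos":[0,0,0],"yaw":0,"hand":12},{"delta_pos":[0,0,0],"yaw":0,"hand":8},{"delta_pos":[0,0,0],"yaw":0,"hand":5}]'

```text
clock: 5.13
eef_pos: [456.2, -231.0, 35.3]
eef_rot: [3.14, 0.0, 1.461]
wrist_force: [0.1, -0.5, 3.2]
finger_gap: 13.6
```

Run:
```python
from h import *
st()
c=look('side','side4',(220,150,460,350),3);st()
```

```text
5.1333 [ 456.18 -230.99   35.34] [3.14  0.    1.461] 13.63 [ 0.08 -0.5   3.17] [-0.031 -0.05   0.019]
5.1833 [ 456.19 -230.99   35.35] [3.14  0.    1.461] 13.54 [1.19 0.24 5.67] [ 0.002 -0.011 -0.045]
```

View pics/side4.png

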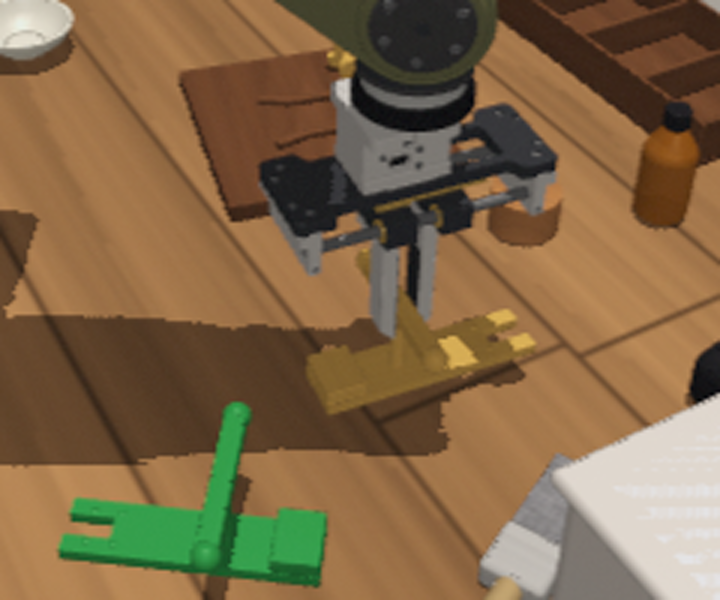

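Emit:
drive_tool --steps '[{"delta_pos":[0,0,10],"yaw":0,"hand":5},{"delta_pos":[0,0,20],"yaw":0,"hand":5},{"delta_pos":[0,0,20],"yaw":0,"hand":5},{"delta_pos":[-13,5,10],"yaw":0,"hand":5},{"delta_pos":[-20,10,0],"yaw":0,"hand":5}]'

```text
clock: 5.6
eef_pos: [423.9, -216.6, 97.2]
eef_rot: [3.138, 0.002, 1.461]
wrist_force: [-0.7, 0.5, -4.0]
finger_gap: 13.4
```

Run:
```python
from h import *
st()
c=look('side','side5',(220,150,460,350),3);st()
```

```text
5.6 [ 423.86 -216.6    97.2 ] [3.138e+00 2.000e-03 1.461e+00] 13.44 [-0.74  0.53 -4.02] [-0.067  0.03   0.06 ]
5.65 [ 419.74 -214.19   95.49] [-3.14  -0.     1.461] 14.05 [-0.63  0.95 -3.09] [-0.104 -0.004 -0.024]
```

View pics/side5.png

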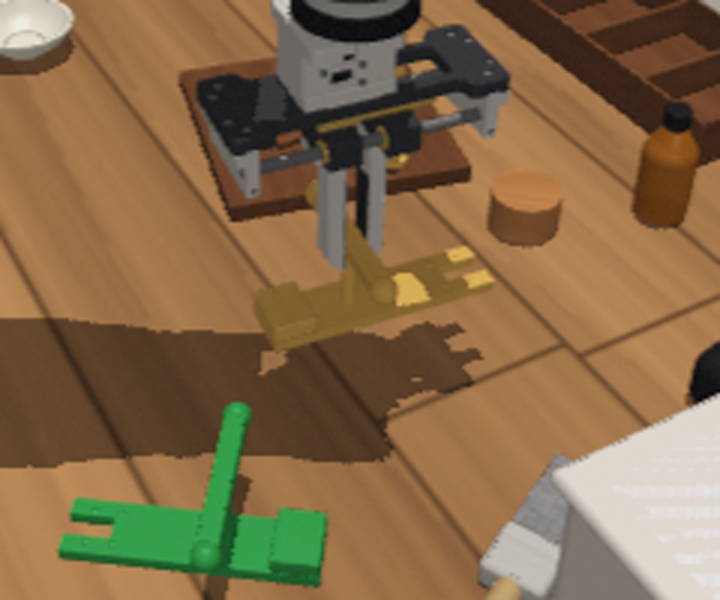

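Emit:
drive_tool --steps '[{"delta_pos":[-6,25,0],"yaw":-0.012,"hand":5},{"delta_pos":[-6,30,0],"yaw":-0.012,"hand":5},{"delta_pos":[-6,30,0],"yaw":-0.012,"hand":5},{"delta_pos":[-6,30,0],"yaw":-0.012,"hand":5},{"delta_pos":[-6,30,0],"yaw":-0.012,"hand":5}]'

```text
clock: 6.07
eef_pos: [391.8, -69.5, 95.0]
eef_rot: [-3.141, -0.0, 1.4]
wrist_force: [1.2, 0.2, -3.4]
finger_gap: 13.4
```

Emit:
drive_tool --steps '[{"delta_pos":[0,35,0],"yaw":-0.012,"hand":5},{"delta_pos":[0,35,0],"yaw":-0.012,"hand":5},{"delta_pos":[0,35,0],"yaw":-0.012,"hand":5},{"delta_pos":[0,30,0],"yaw":-0.012,"hand":5},{"delta_pos":[0,19,0],"yaw":-0.01,"hand":5}]'

```text
clock: 6.48
eef_pos: [392.1, 85.5, 95.1]
eef_rot: [-3.141, -0.0, 1.344]
wrist_force: [0.2, 0.1, -2.8]
finger_gap: 13.4
```

Emit:
drive_tool --steps '[{"delta_pos":[0,0,0],"yaw":0,"hand":5},{"delta_pos":[0,0,-15],"yaw":0,"hand":5},{"delta_pos":[0,0,-15],"yaw":0,"hand":5},{"delta_pos":[0,0,0],"yaw":0,"hand":5},{"delta_pos":[0,0,0],"yaw":0,"hand":5}]'

```text
clock: 6.9
eef_pos: [392.3, 82.8, 64.8]
eef_rot: [-3.14, 0.001, 1.343]
wrist_force: [0.6, -0.1, -3.4]
finger_gap: 13.5
```

Run:
```python
from h import *
st()
c=look('side','side6',(220,90,440,270),3.5);st()
c=look('top','top6',(240,110,400,290),3.3)
```

```text
6.9 [392.35  82.76  64.79] [-3.140e+00  1.000e-03  1.343e+00] 13.47 [ 0.64 -0.11 -3.37] [-0.058  0.074  0.02 ]
6.95 [392.82  82.84  65.31] [-3.141  0.     1.342] 13.51 [-0.44  0.04 -3.22] [-0.086  0.063 -0.046]
```

View pics/side6.png

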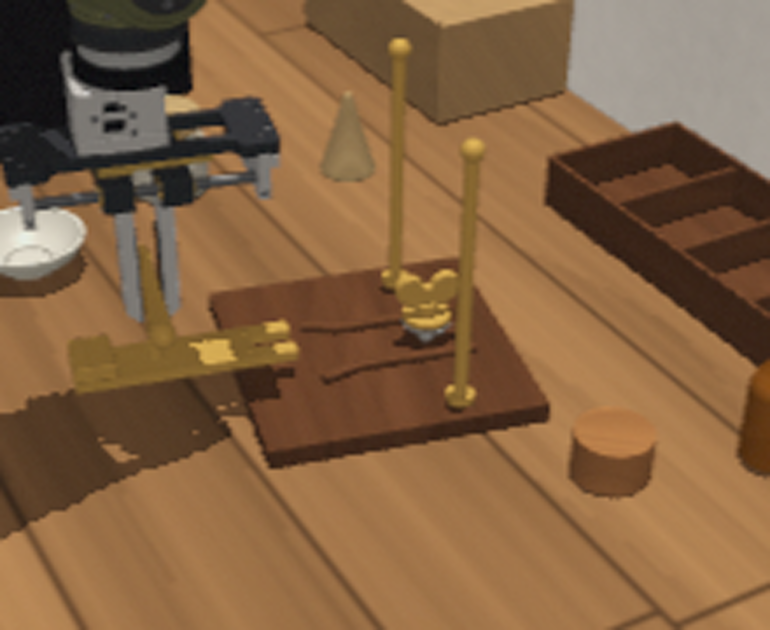

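View pics/top6.png

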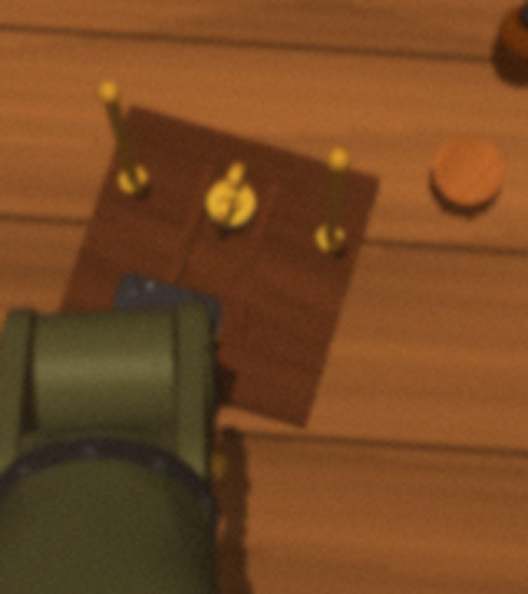

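```bash
cat >> h.py <<'E'
S0=np.array([588.,38.]);SY=-0.228
def tost(P): 
    d=np.asarray(P)[...,:2]-S0;c,s=np.cos(SY),np.sin(SY);return np.stack([d[...,0]*c+d[...,1]*s,-d[...,0]*s+d[...,1]*c],-1)
E
python3 - <<'E'
from h import *
c=dict(np.load('side6.npz'));P=pts(c);T=tost(P);hsv=cv2.cvtColor(c['frame'],cv2.COLOR_RGB2HSV).astype(int)
br=(hsv[...,0]>=16)&(hsv[...,0]<=26)&(hsv[...,1]>140)
m=br&(T[...,0]>-190)&(T[...,0]<-80)&(abs(T[...,1])<50)&(P[...,2]>30)&(P[...,2]<44)
print('foot z',np.percentile(P[m][:,2],[5,50,95]))
m&=P[...,2]>35
for lo in range(-170,-80,10):
    k=m&(T[...,0]>=lo)&(T[...,0]<lo+10)
    if k.sum():print(lo,k.sum(),T[k][:,1].min().round(1),T[k][:,1].max().round(1),T[k][:,0].max().round(1))
# via pixel silhouettes: board corners etc
g=(abs(T[...,1])<45)&(T[...,0]>-95)&(T[...,0]<35)&(P[...,2]>12)&(P[...,2]<40)&~br
V=hsv[...,2]
# nut centre: 
n=br&(abs(T[...,0])<40)&(abs(T[...,1])<40)&(P[...,2]>33)
print('nut side',np.c_[T[n],P[n][:,2:]].min(0),np.c_[T[n],P[n][:,2:]].max(0))
for lo in range(30,78,4):
    k=n&(P[...,2]>=lo)&(P[...,2]<lo+4)
    if k.sum():print(lo,k.sum(),T[k].min(0).round(1),T[k].max(0).round(1))
c=dict(np.load('top6.npz'));P=pts(c);T=tost(P)
n=(abs(T[...,0])<40)&(abs(T[...,1])<40)&(P[...,2]>33)
for lo in range(30,82,4):
    k=n&(P[...,2]>=lo)&(P[...,2]<lo+4)
    if k.sum():print('top',lo,k.sum(),T[k].min(0).round(1),T[k].max(0).round(1))
E
```

```text
foot z [31.06273691 36.12159257 38.42440865]
-170 37 -22.7 18.4 -160.5
-160 33 -21.4 19.4 -150.5
-150 31 -22.9 17.5 -140.3
-140 26 -22.0 18.7 -130.1
-130 21 -24.0 16.1 -120.0
-120 24 -22.5 19.5 -110.1
-110 11 -21.8 11.8 -105.1
nut side [-25.61667318 -20.68201332  33.89154533] [21.80865429 10.46808682 71.6386991 ]
30 2 [ -8.2 -16.3] [  4.2 -12.9]
34 38 [-17.4 -20.7] [14.5 10.3]
38 22 [-15.7 -19.5] [13.2 10.5]
42 9 [-8.1 -9.9] [14.6  0. ]
46 22 [-17.9  -9.9] [13.4  0.4]
50 18 [-20.6  -6.9] [18.1  0.4]
54 26 [-23.9  -6.1] [21.1  1.2]
58 28 [-25.6  -5.5] [21.8  2.4]
62 24 [-23.9  -5.4] [18.7  8.6]
66 24 [-22.6  -5. ] [19.3  7.4]
70 3 [-14.6  -4.9] [12.5  4. ]
top 30 6 [-15.9 -11.8] [14.9 18. ]
top 34 37 [-15.8 -15.4] [16.  18.3]
top 38 36 [-13.9 -17.3] [16.9 16.3]
top 42 11 [-15.3 -10.3] [11.1 15.2]
top 46 9 [-5.2 -7. ] [19.   8.8]
top 50 7 [-12.6  -8.1] [11.1 -2.5]
top 54 5 [-11.9  -3.4] [18.2  3. ]
top 58 6 [-20.4  -2.7] [4.1 5. ]
top 62 15 [-23.2  -2.6] [20.1  4.4]
top 66 28 [-20.9  -4. ] [20.5  4.9]
top 70 14 [-17.6  -3.8] [21.5  3.7]
```

Emit:
drive_tool --steps '[{"delta_pos":[0,0,-7],"yaw":0,"hand":5},{"delta_pos":[0,0,-5],"yaw":0,"hand":5},{"delta_pos":[0,0,0],"yaw":0,"hand":5},{"delta_pos":[0,0,-1],"yaw":0,"hand":5},{"delta_pos":[0,0,0],"yaw":0,"hand":5}]'

```text
clock: 7.42
eef_pos: [392.7, 83.2, 51.7]
eef_rot: [-3.141, 0.0, 1.343]
wrist_force: [-0.3, 0.0, -3.9]
finger_gap: 13.8
```

Emit:
drive_tool --steps '[{"delta_pos":[9.74,-2.26,0],"yaw":0,"hand":5},{"delta_pos":[9.74,-2.26,0],"yaw":0,"hand":5},{"delta_pos":[9.74,-2.26,0],"yaw":0,"hand":5},{"delta_pos":[0,0,0],"yaw":0,"hand":5},{"delta_pos":[0,0,0],"yaw":0,"hand":5}]'

```text
clock: 7.83
eef_pos: [422.4, 76.2, 51.5]
eef_rot: [-3.141, 0.0, 1.342]
wrist_force: [1.0, 0.1, -3.3]
finger_gap: 14.0
```

Run:
```python
from h import *
st()
c=look('side','side7',(240,120,420,260),4.2);st()
P=pts(c);T=tost(P);hsv=cv2.cvtColor(c['frame'],cv2.COLOR_RGB2HSV).astype(int)
br=(hsv[...,0]>=16)&(hsv[...,0]<=26)&(hsv[...,1]>140)
m=br&(T[...,0]>-200)&(T[...,0]<-60)&(abs(T[...,1])<50)&(P[...,2]>17)&(P[...,2]<30)
for lo in range(-150,-60,10):
    k=m&(T[...,0]>=lo)&(T[...,0]<lo+10)
    if k.sum():print(lo,k.sum(),T[k][:,1].min().round(1),T[k][:,1].max().round(1),T[k][:,0].max().round(1),np.percentile(P[k][:,2],90).round(1))
```

```text
7.8333 [422.39  76.19  51.53] [-3.141  0.     1.342] 14.02 [ 0.98  0.06 -3.34] [-0.082  0.109 -0.014]
7.8833 [421.92  76.3   51.48] [-3.141  0.     1.343] 13.62 [ 0.13 -0.66 -2.98] [-0.034  0.093  0.001]
-150 44 -23.4 19.0 -140.3 24.4
-140 42 -23.4 20.7 -130.1 24.7
-130 45 -24.5 18.3 -120.1 24.8
-120 42 -25.0 19.0 -110.1 24.8
-110 39 -23.4 16.7 -100.2 24.5
-100 39 -21.9 19.5 -90.3 24.8
-90 36 -23.4 16.9 -80.2 24.8
-80 24 -22.8 19.5 -74.0 23.5
```

View pics/side7.png

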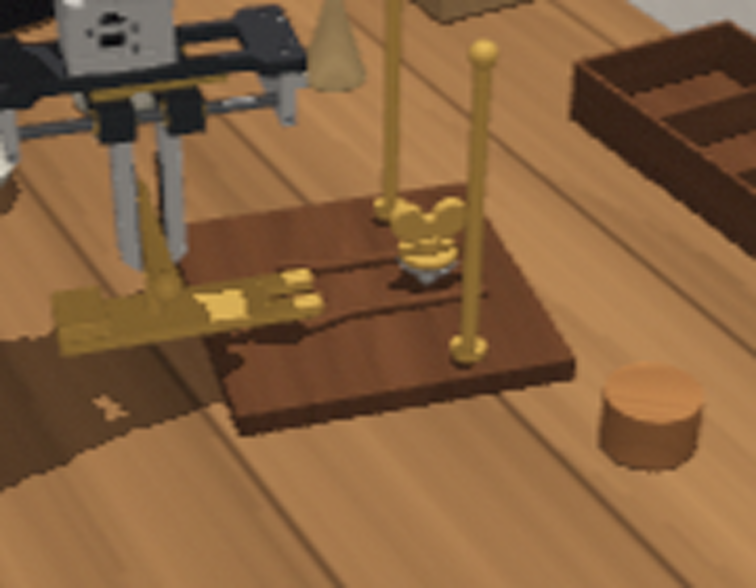

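Emit:
drive_tool --steps '[{"delta_pos":[4.87,-1.13,0],"yaw":0,"hand":5},{"delta_pos":[4.87,-1.13,0],"yaw":0,"hand":5},{"delta_pos":[4.87,-1.13,0],"yaw":0,"hand":5},{"delta_pos":[4.87,-1.13,0],"yaw":0,"hand":5},{"delta_pos":[0,0,0],"yaw":0,"hand":5}]'

```text
clock: 8.3
eef_pos: [442.4, 71.8, 51.8]
eef_rot: [3.141, -0.0, 1.343]
wrist_force: [0.2, 1.1, -3.1]
finger_gap: 13.7
```

Emit:
drive_tool --steps '[{"delta_pos":[4.87,-1.13,0],"yaw":0,"hand":5},{"delta_pos":[4.87,-1.13,0],"yaw":0,"hand":5},{"delta_pos":[4.87,-1.13,0],"yaw":0,"hand":5},{"delta_pos":[0,0,0],"yaw":0,"hand":5},{"delta_pos":[0,0,0],"yaw":0,"hand":5}]'

```text
clock: 8.72
eef_pos: [456.4, 68.4, 51.7]
eef_rot: [3.141, -0.0, 1.343]
wrist_force: [0.2, 0.9, -3.1]
finger_gap: 13.4
```

Run:
```python
from h import *
st()
c=look('side','side8',(240,120,420,260),4.2);st()
P=pts(c);T=tost(P);hsv=cv2.cvtColor(c['frame'],cv2.COLOR_RGB2HSV).astype(int)
br=(hsv[...,0]>=16)&(hsv[...,0]<=26)&(hsv[...,1]>140)
m=br&(T[...,0]>-200)&(T[...,0]<-25)&(abs(T[...,1])<50)&(P[...,2]>17)&(P[...,2]<30)
for lo in range(-110,-20,10):
    k=m&(T[...,0]>=lo)&(T[...,0]<lo+10)
    if k.sum():print(lo,k.sum(),T[k][:,1].min().round(1),T[k][:,1].max().round(1),T[k][:,0].max().round(1),np.percentile(P[k][:,2],90).round(1))
```

```text
8.7167 [456.36  68.44  51.72] [ 3.141 -0.     1.343] 13.35 [ 0.23  0.92 -3.09] [ 0.103 -0.019  0.088]
8.7667 [456.13  68.5   51.7 ] [ 3.142 -0.     1.343] 13.76 [ 0.51  0.62 -3.15] [ 0.054 -0.069  0.108]
-110 41 -22.3 18.2 -100.0 24.8
-100 43 -23.8 19.2 -90.1 25.0
-90 43 -23.9 19.6 -80.2 25.0
-80 42 -25.5 15.0 -70.2 25.4
-70 36 -22.2 18.1 -60.4 24.6
-60 37 -24.8 28.6 -50.2 24.6
-50 30 -22.1 21.3 -41.1 24.7
-40 8 -20.9 21.7 -35.6 23.3
```

View pics/side8.png

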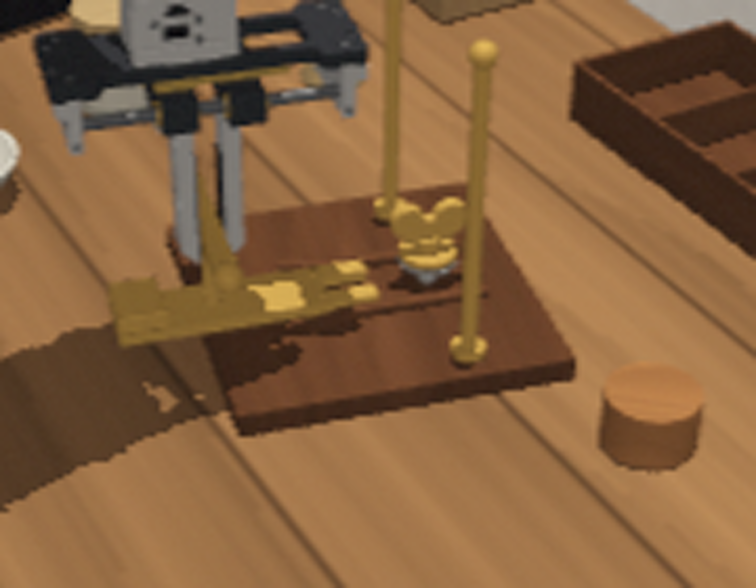

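Emit:
drive_tool --steps '[{"delta_pos":[4.87,-1.13,-0.8],"yaw":0,"hand":5},{"delta_pos":[4.87,-1.13,0],"yaw":0,"hand":5},{"delta_pos":[4.87,-1.13,0],"yaw":0,"hand":5},{"delta_pos":[0,0,0],"yaw":0,"hand":5}]'

```text
clock: 9.1
eef_pos: [471.7, 64.9, 51.0]
eef_rot: [3.141, -0.0, 1.343]
wrist_force: [0.7, 1.1, -2.8]
finger_gap: 13.8
```

Emit:
drive_tool --steps '[{"delta_pos":[4.87,-1.13,0],"yaw":0,"hand":5},{"delta_pos":[4.87,-1.13,0],"yaw":0,"hand":5},{"delta_pos":[4.87,-1.13,0],"yaw":0,"hand":5},{"delta_pos":[0,0,0],"yaw":0,"hand":5}]'

```text
clock: 9.43
eef_pos: [486.3, 61.5, 51.0]
eef_rot: [3.141, -0.0, 1.343]
wrist_force: [1.8, 1.5, -2.6]
finger_gap: 14.0
```

Emit:
drive_tool --steps '[{"delta_pos":[4.87,-1.13,0],"yaw":0,"hand":5},{"delta_pos":[4.87,-1.13,0],"yaw":0,"hand":5},{"delta_pos":[0,0,0],"yaw":0,"hand":5},{"delta_pos":[0,0,0],"yaw":0,"hand":5}]'

```text
clock: 9.77
eef_pos: [495.4, 59.4, 50.9]
eef_rot: [3.141, -0.0, 1.343]
wrist_force: [0.7, 0.4, -3.7]
finger_gap: 13.4
```

Run:
```python
from h import *
st()
c=look('side','side9',(240,120,420,260),4.2);st()
print(tost(manip.read_state()['eef_pos']))
```

```text
9.7667 [495.39  59.38  50.95] [ 3.141 -0.     1.343] 13.43 [ 0.67  0.44 -3.65] [ 0.185 -0.181  0.051]
9.8167 [495.22  59.43  50.97] [ 3.141 -0.     1.343] 13.8 [ 0.54  1.6  -2.69] [ 0.245 -0.162  0.06 ]
[-9.52255123e+01 -9.44467137e-02]
```

View pics/side9.png

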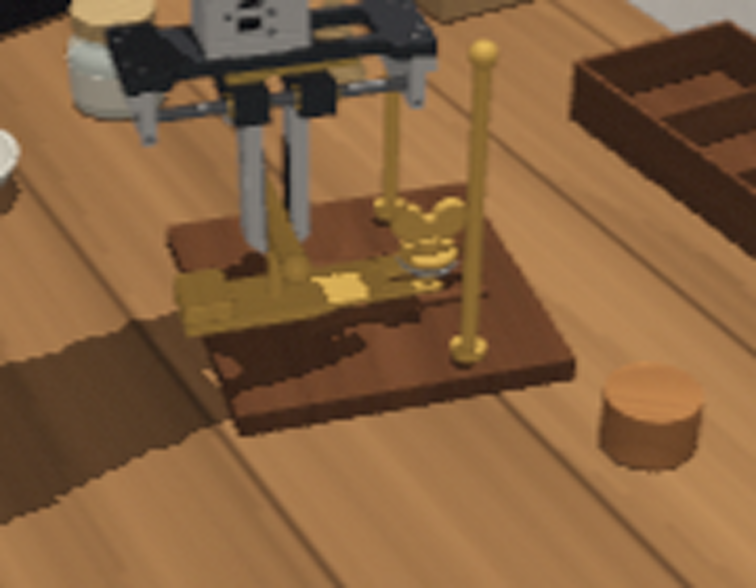

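Emit:
drive_tool --steps '[{"delta_pos":[3.9,-0.9,-0.4],"yaw":0,"hand":5},{"delta_pos":[3.9,-0.9,0],"yaw":0,"hand":5},{"delta_pos":[3.9,-0.9,0],"yaw":0,"hand":5},{"delta_pos":[0,0,0],"yaw":0,"hand":5},{"delta_pos":[0,0,0],"yaw":0,"hand":5}]'

```text
clock: 10.23
eef_pos: [507.1, 56.7, 50.5]
eef_rot: [3.141, -0.0, 1.343]
wrist_force: [1.3, 0.7, -3.2]
finger_gap: 13.7
```

Emit:
drive_tool --steps '[{"delta_pos":[0.97,-0.23,0],"yaw":0,"hand":5},{"delta_pos":[0.97,-0.23,0],"yaw":0,"hand":5},{"delta_pos":[0.97,-0.23,0],"yaw":0,"hand":5},{"delta_pos":[0,0,0],"yaw":0,"hand":5}]'

```text
clock: 10.57
eef_pos: [509.7, 56.1, 50.5]
eef_rot: [-3.142, 0.0, 1.343]
wrist_force: [-0.2, 2.5, -1.7]
finger_gap: 13.6
```

Emit:
drive_tool --steps '[{"delta_pos":[0.97,-0.23,0],"yaw":0,"hand":5},{"delta_pos":[0.97,-0.23,0],"yaw":0,"hand":5},{"delta_pos":[0,0,0],"yaw":0,"hand":5}]'

```text
clock: 10.82
eef_pos: [511.8, 55.6, 50.6]
eef_rot: [3.141, -0.0, 1.343]
wrist_force: [0.6, 2.2, -2.7]
finger_gap: 13.7
```

Run:
```python
from h import *
st()
c=look('side','side10',(240,120,420,260),4.2);st()
print(tost(manip.read_state()['eef_pos']))
```

```text
10.8167 [511.76  55.6   50.57] [ 3.141 -0.     1.343] 13.69 [ 0.61  2.17 -2.7 ] [0.342 0.051 0.07 ]
10.8667 [511.75  55.6   50.55] [ 3.141 -0.     1.343] 13.58 [ 0.52  2.51 -1.93] [0.331 0.025 0.033]
[-78.25747689  -0.09368653]
```

View pics/side10.png

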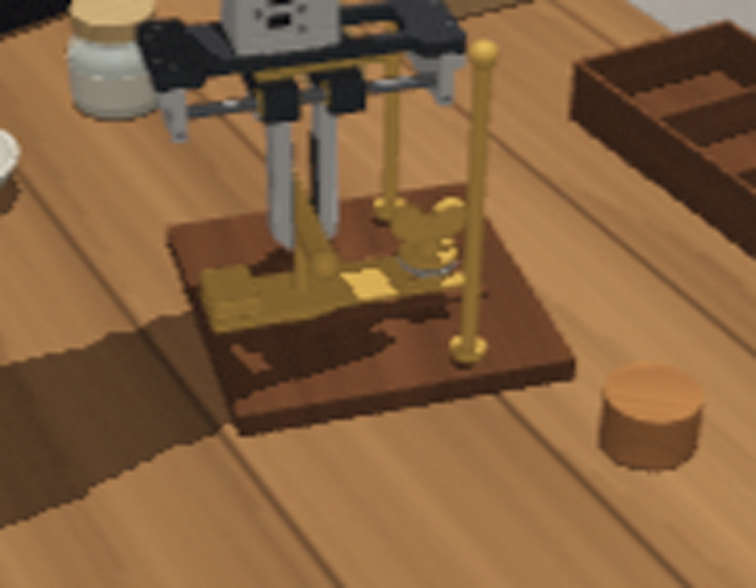

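Emit:
drive_tool --steps '[{"delta_pos":[0.1,0.5,0],"yaw":0,"hand":5},{"delta_pos":[0.97,-0.23,0],"yaw":0,"hand":5},{"delta_pos":[0,0,0],"yaw":0,"hand":5},{"delta_pos":[0.97,-0.23,0],"yaw":0,"hand":5},{"delta_pos":[0,0,0],"yaw":0,"hand":5}]'

```text
clock: 11.28
eef_pos: [513.8, 55.5, 50.5]
eef_rot: [3.142, 0.0, 1.343]
wrist_force: [0.1, -1.0, -3.2]
finger_gap: 13.8
```

Emit:
drive_tool --steps '[{"delta_pos":[0.97,-0.23,0],"yaw":0,"hand":5},{"delta_pos":[0,0,0],"yaw":0,"hand":5}]'

```text
clock: 11.45
eef_pos: [514.7, 55.4, 50.6]
eef_rot: [3.142, 0.0, 1.343]
wrist_force: [0.1, 0.6, -3.5]
finger_gap: 13.6
```

Emit:
drive_tool --steps '[{"delta_pos":[0.97,-0.23,0],"yaw":0,"hand":5},{"delta_pos":[0,0,0],"yaw":0,"hand":5}]'

```text
clock: 11.62
eef_pos: [515.7, 55.2, 50.6]
eef_rot: [3.141, 0.0, 1.343]
wrist_force: [0.3, 0.1, -3.0]
finger_gap: 13.6
```

Emit:
drive_tool --steps '[{"delta_pos":[0.7,-0.16,0],"yaw":0,"hand":5},{"delta_pos":[0,0,0],"yaw":0,"hand":5}]'

```text
clock: 11.78
eef_pos: [516.4, 55.0, 50.5]
eef_rot: [3.142, 0.0, 1.343]
wrist_force: [0.5, -0.6, -3.3]
finger_gap: 13.7
```

Emit:
drive_tool --steps '[{"delta_pos":[0.7,-0.16,0],"yaw":0,"hand":5},{"delta_pos":[0,0,0],"yaw":0,"hand":5}]'

```text
clock: 11.95
eef_pos: [517.1, 54.9, 50.6]
eef_rot: [3.142, 0.0, 1.343]
wrist_force: [1.1, 0.0, -3.4]
finger_gap: 13.7
```

Emit:
drive_tool --steps '[{"delta_pos":[0.7,-0.16,0],"yaw":0,"hand":5},{"delta_pos":[0,0,0],"yaw":0,"hand":5}]'

```text
clock: 12.12
eef_pos: [517.3, 54.8, 50.5]
eef_rot: [-3.14, 0.0, 1.343]
wrist_force: [-3.7, 0.9, -0.7]
finger_gap: 13.8
```

Emit:
drive_tool --steps '[{"delta_pos":[0,0,-0.5],"yaw":0,"hand":5},{"delta_pos":[0,0,0],"yaw":0,"hand":5}]'

```text
clock: 12.28
eef_pos: [517.2, 54.9, 50.3]
eef_rot: [-3.141, 0.0, 1.343]
wrist_force: [-7.6, 0.6, 5.6]
finger_gap: 13.4
```

Emit:
drive_tool --steps '[{"delta_pos":[0.2,0,-0.5],"yaw":0,"hand":5},{"delta_pos":[0,0,0],"yaw":0,"hand":5}]'

```text
clock: 12.45
eef_pos: [517.2, 54.8, 50.3]
eef_rot: [-3.14, 0.0, 1.343]
wrist_force: [-11.9, 0.9, 13.7]
finger_gap: 13.5
```

Run:
```python
from h import *
st()
c=look('side','side11',(240,120,420,260),4.2);st()
print(tost(manip.read_state()['eef_pos']))
```

```text
12.45 [517.24  54.85  50.34] [-3.14   0.     1.343] 13.55 [-11.94   0.88  13.68] [0.043 2.325 0.009]
12.5 [517.23  54.83  50.31] [-3.14   0.     1.343] 13.79 [-11.72   1.34  13.57] [0.036 2.269 0.014]
[-72.73859885   0.40007328]
```

View pics/side11.png

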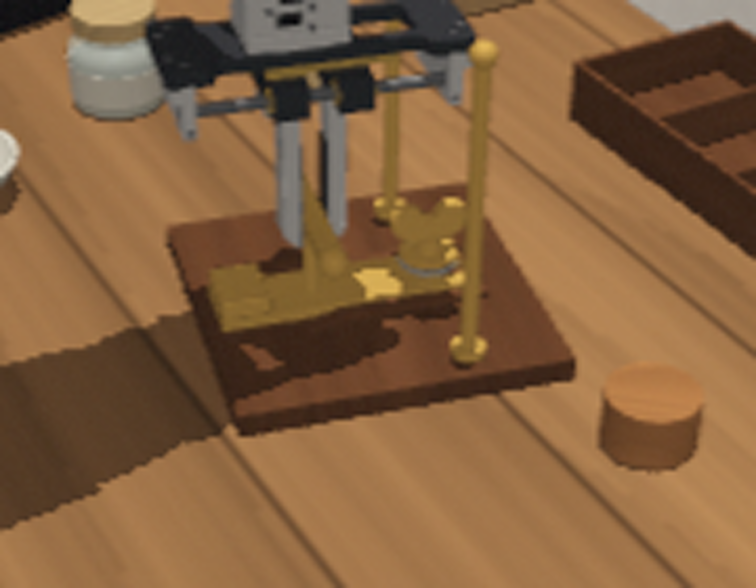

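Emit:
drive_tool --steps '[{"delta_pos":[-0.4,0,0.5],"yaw":0,"hand":5},{"delta_pos":[0,0,0],"yaw":0,"hand":5},{"delta_pos":[0,0,0],"yaw":0,"hand":5}]'

```text
clock: 12.75
eef_pos: [517.2, 54.8, 50.4]
eef_rot: [-3.141, 0.0, 1.343]
wrist_force: [-6.6, 0.2, 5.1]
finger_gap: 13.5
```

Emit:
drive_tool --steps '[{"delta_pos":[0,0,0],"yaw":0,"hand":20},{"delta_pos":[0,0,0],"yaw":0,"hand":30},{"delta_pos":[0,0,0],"yaw":0,"hand":36},{"delta_pos":[0,0,0],"yaw":0,"hand":36}]'

```text
clock: 13.08
eef_pos: [517.7, 54.7, 50.1]
eef_rot: [3.141, -0.0, 1.343]
wrist_force: [0.4, -0.5, -0.8]
finger_gap: 34.6
```

Run:
```python
from h import *
st()
```

```text
13.0833 [517.73  54.67  50.14] [ 3.141 -0.     1.343] 34.62 [ 0.39 -0.47 -0.83] [-0.11   0.123  0.001]
```

Emit:
drive_tool --steps '[{"delta_pos":[0,0,10],"yaw":0,"hand":40},{"delta_pos":[0,0,25],"yaw":0,"hand":50},{"delta_pos":[0,0,25],"yaw":0,"hand":62},{"delta_pos":[0,0,0],"yaw":0,"hand":62},{"delta_pos":[0,0,0],"yaw":0,"hand":62}]'

```text
clock: 13.5
eef_pos: [518.2, 54.7, 111.7]
eef_rot: [3.139, -0.001, 1.343]
wrist_force: [-0.2, -0.4, -0.7]
finger_gap: 60.8
```

Run:
```python
from h import *
st()
c=look('side','side12',(240,90,420,250),4);st()
for n in('top0','top6','side0','side7','side12'):
    c=dict(np.load(n+'.npz'));P=pts(c);T=tost(P)
    m=(abs(T[...,0])<32)&(abs(T[...,1])<30)&(P[...,2]>50)&(P[...,2]<78)
    q=T[m];q0=np.median(q,0);w,v=np.linalg.eigh(np.cov((q-q.mean(0)).T));print(n,len(q),q.mean(0),np.degrees(np.arctan2(v[1,1],v[0,1])),q.min(0),q.max(0),np.percentile(P[m][:,2],98))
```

```text
13.5 [518.23  54.73 111.71] [ 3.139e+00 -1.000e-03  1.343e+00] 60.85 [-0.16 -0.36 -0.73] [-0.04   0.078  0.039]
13.55 [517.57  54.7  110.44] [ 3.141 -0.     1.343] 61.23 [-0.03  0.43 -0.34] [-0.066  0.093 -0.018]
top0 78 [-0.20852272 -0.00378033] 177.83566849046255 [-22.57752531  -7.48062637] [22.77752533  9.34195702] 73.27731780737535
top6 75 [-0.26752026 -0.19658652] 178.58806493655462 [-23.15853231  -8.13461214] [21.48576823  4.9631166 ] 72.38419324734896
side0 125 [-1.77535156 -1.592473  ] 177.51590892926282 [-23.93690467  -6.37430021] [21.30710281  7.96982095] 69.82200881979769
side7 123 [-1.73572972 -1.45120063] 178.02642245182864 [-25.71834377  -7.52066347] [21.52111117  8.20075623] 69.632942584831
side12 123 [-1.94813446 -1.62971408] 179.0464398319972 [-25.35192099  -6.1713552 ] [21.19927468  5.96495874] 70.30772546644761
```

View pics/side12.png

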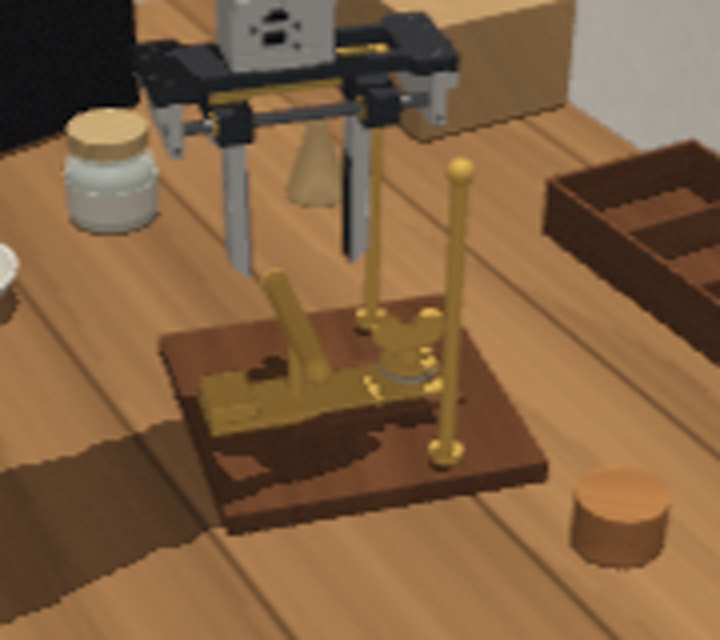

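Emit:
drive_tool --steps '[{"delta_pos":[24,-5.5,0],"yaw":0,"hand":64},{"delta_pos":[24,-5.5,0],"yaw":0,"hand":64},{"delta_pos":[24,-5.5,0],"yaw":0,"hand":64},{"delta_pos":[0,0,0],"yaw":0,"hand":64},{"delta_pos":[0,0,-20],"yaw":0,"hand":64}]'

```text
clock: 13.97
eef_pos: [591.2, 37.9, 91.5]
eef_rot: [3.138, -0.001, 1.342]
wrist_force: [-0.0, -0.3, 0.7]
finger_gap: 63.8
```

Emit:
drive_tool --steps '[{"delta_pos":[0,0,-10],"yaw":0,"hand":64},{"delta_pos":[0,0,0],"yaw":0,"hand":64},{"delta_pos":[0,0,0],"yaw":0,"hand":64}]'

```text
clock: 14.22
eef_pos: [588.7, 38.3, 79.4]
eef_rot: [-3.14, 0.0, 1.343]
wrist_force: [0.1, 0.5, -0.0]
finger_gap: 63.8
```

Run:
```python
from h import *
st()
c=look('side','side13',(240,70,420,230),4);st()
P=pts(c);T=tost(P)
m=(abs(T[...,0])<50)&(abs(T[...,1])<16)&(P[...,2]>60)&(P[...,2]<135)
for lo in range(60,135,5):
    k=m&(P[...,2]>=lo)&(P[...,2]<lo+5)
    if k.sum(): print(lo,k.sum(),T[k].min(0).round(1),T[k].max(0).round(1))
```

```text
14.2167 [588.72  38.31  79.39] [-3.14   0.     1.343] 63.84 [ 0.09  0.49 -0.04] [-0.103  0.05  -0.008]
14.2667 [589.25  38.34  80.26] [-3.141  0.     1.343] 63.83 [-0.85 -0.07  0.46] [-0.024  0.081 -0.017]
60 30 [-25.1  -5.2] [21.   3.2]
65 32 [-23.4  -5.4] [18.6  9.1]
70 4 [-19.7  -4.2] [11.1  3.9]
85 4 [-39.2  -9.4] [31.6 -6. ]
90 9 [-40.  -10.6] [39.5 -5.6]
95 18 [-46.6 -12. ] [41.1  3.9]
100 16 [-47.  -10.4] [42.1  6.4]
105 22 [-47.  -12.6] [41.1  6. ]
110 21 [-46.5 -12.7] [41.3  4.8]
115 14 [-46.9 -13. ] [39.6  3.7]
120 21 [-46.9 -12.9] [40.8  6.1]
125 18 [-46.4 -11.5] [39.3  7.5]
130 22 [-47.3 -13.2] [42.   4.6]
```

View pics/side13.png

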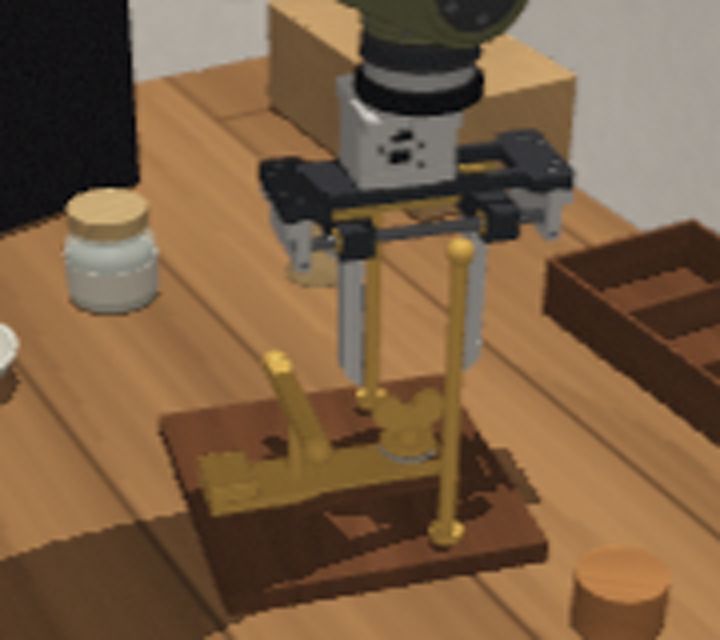

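Emit:
drive_tool --steps '[{"delta_pos":[0.5,0,-15],"yaw":0,"hand":64},{"delta_pos":[0,0,-15],"yaw":0,"hand":64},{"delta_pos":[0,0,-15],"yaw":0,"hand":64},{"delta_pos":[0,0,0],"yaw":0,"hand":64},{"delta_pos":[0,0,0],"yaw":0,"hand":64}]'

```text
clock: 14.68
eef_pos: [590.0, 38.3, 35.6]
eef_rot: [-3.141, 0.0, 1.343]
wrist_force: [0.3, 0.2, 1.3]
finger_gap: 64.1
```

Emit:
drive_tool --steps '[{"delta_pos":[0,0,0],"yaw":0,"hand":53},{"delta_pos":[0,0,0],"yaw":0,"hand":48},{"delta_pos":[0,0,0],"yaw":0,"hand":44},{"delta_pos":[0,0,0],"yaw":0,"hand":42},{"delta_pos":[0,0,0],"yaw":0,"hand":42}]' --squeeze 25

```text
clock: 15.1
eef_pos: [590.3, 38.3, 36.1]
eef_rot: [3.141, -0.0, 1.343]
wrist_force: [-2.4, 0.2, 5.3]
finger_gap: 47.1
```

Run:
```python
from h import *
st()
c=look('side','side14',(240,70,420,230),4);st()
```

```text
15.1 [590.28  38.31  36.09] [ 3.141 -0.     1.343] 47.1 [-2.42  0.17  5.3 ] [0.035 0.604 0.009]
15.15 [590.31  38.29  36.11] [ 3.141 -0.     1.343] 46.7 [-2.29  0.37  5.56] [ 0.039  0.619 -0.025]
```

View pics/side14.png

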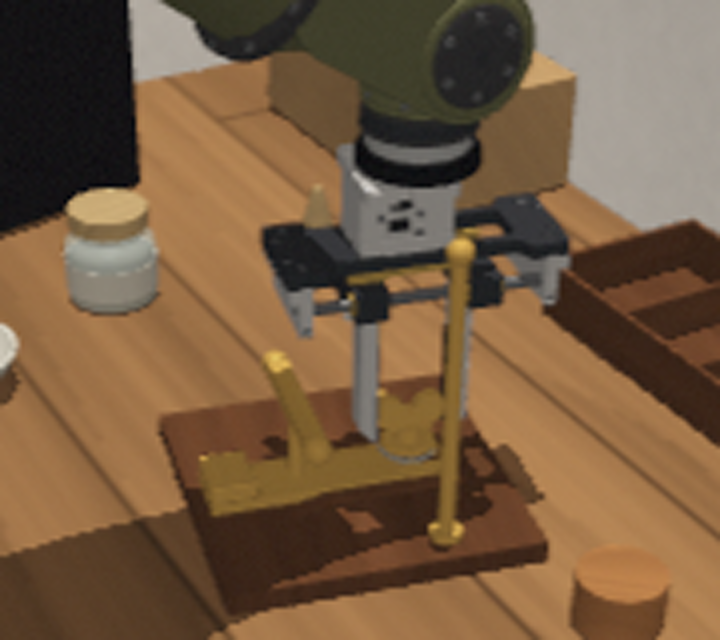

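Emit:
drive_tool --steps '[{"delta_pos":[0,0,-0.16],"yaw":-0.1,"hand":42},{"delta_pos":[0,0,-0.16],"yaw":-0.1,"hand":42},{"delta_pos":[0,0,-0.16],"yaw":-0.1,"hand":42}]'

```text
clock: 15.4
eef_pos: [590.1, 38.4, 35.6]
eef_rot: [3.141, -0.0, 1.038]
wrist_force: [-5.4, 0.8, 6.5]
finger_gap: 46.7
```

Run:
```python
from h import *
st()
```

```text
15.4 [590.06  38.41  35.58] [ 3.141 -0.     1.038] 46.73 [-5.38  0.84  6.51] [0.202 0.979 0.025]
```

Emit:
drive_tool --steps '[{"delta_pos":[-0.5,0.1,-0.3],"yaw":-0.1,"hand":42},{"delta_pos":[0,0,-0.16],"yaw":-0.1,"hand":42},{"delta_pos":[0,0,-0.16],"yaw":-0.1,"hand":42},{"delta_pos":[0,0,-0.16],"yaw":-0.1,"hand":42},{"delta_pos":[0,0,-0.16],"yaw":-0.1,"hand":42}]'

```text
clock: 15.82
eef_pos: [589.7, 38.7, 34.7]
eef_rot: [-3.142, -0.001, 0.538]
wrist_force: [-4.8, 3.2, 8.2]
finger_gap: 47.2
```

Run:
```python
from h import *
st()
c=look('side','side15',(240,70,420,230),4);st()
```

```text
15.8167 [589.69  38.68  34.75] [-3.142e+00 -1.000e-03  5.380e-01] 47.18 [-4.82  3.17  8.25] [0.567 0.937 0.046]
15.8667 [589.7   38.69  34.76] [-3.142e+00 -1.000e-03  5.300e-01] 47.07 [-3.47  2.64  6.82] [0.419 0.882 0.021]
```

View pics/side15.png

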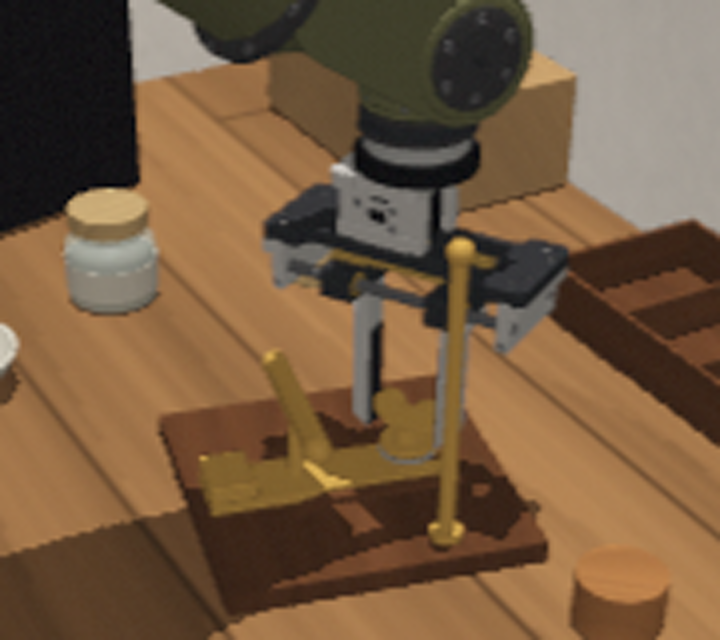

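Emit:
drive_tool --steps '[{"delta_pos":[0,0,0],"yaw":0,"hand":60},{"delta_pos":[0,0,0],"yaw":0,"hand":75},{"delta_pos":[0,0,0],"yaw":0,"hand":75},{"delta_pos":[0,0,5],"yaw":0.1,"hand":75},{"delta_pos":[0,0,4.5],"yaw":0.11,"hand":75}]'

```text
clock: 16.28
eef_pos: [589.4, 38.2, 43.1]
eef_rot: [-3.141, 0.0, 0.757]
wrist_force: [0.1, 0.4, 1.0]
finger_gap: 73.9
```

Run:
```python
from h import *
st()
c=look('side','side16',(240,70,420,230),4)
P=pts(c);T=tost(P);m=(abs(T[...,0])<26)&(abs(T[...,1])<26)&(P[...,2]>48)&(P[...,2]<78)
hsv=cv2.cvtColor(c['frame'],cv2.COLOR_RGB2HSV).astype(int)
m&=(hsv[...,0]>=16)&(hsv[...,0]<=26)&(hsv[...,1]>140)
q=T[m];w,v=np.linalg.eigh(np.cov(q.T));print(len(q),q.mean(0),np.degrees(np.arctan2(v[1,1],v[0,1])),np.percentile(P[m][:,2],98))
```

```text
16.2833 [589.35  38.22  43.08] [-3.141  0.     0.757] 73.85 [0.06 0.44 1.03] [ 0.001  0.09  -0.01 ]
119 [-1.8181493  -1.71590655] 132.45258544796351 68.60133452161101
```

View pics/side16.png

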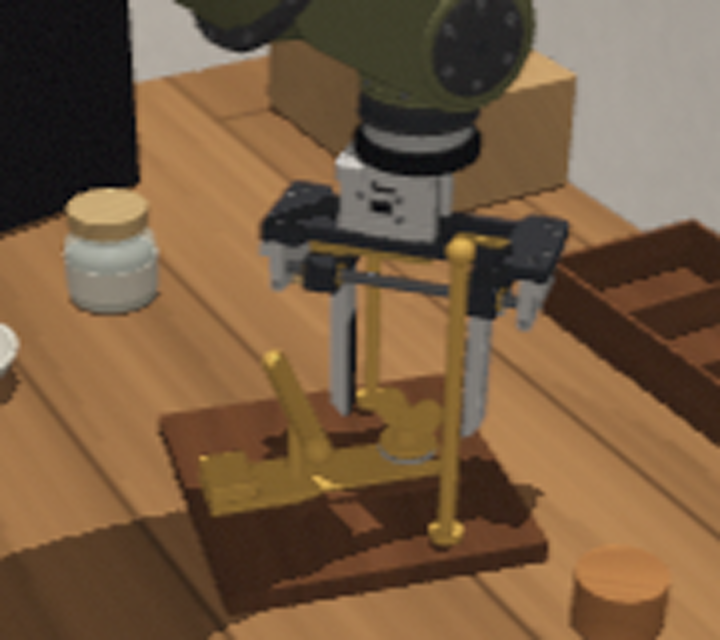

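Emit:
drive_tool --steps '[{"delta_pos":[0,0.5,0],"yaw":0.112,"hand":75},{"delta_pos":[0,0,0],"yaw":0.112,"hand":75},{"delta_pos":[0,0,0],"yaw":0.112,"hand":75},{"delta_pos":[0,0,0],"yaw":0.112,"hand":75},{"delta_pos":[0,0,0],"yaw":0.112,"hand":75}]'

```text
clock: 16.75
eef_pos: [589.5, 38.7, 43.0]
eef_rot: [-3.142, 0.0, 1.316]
wrist_force: [-1.0, -0.3, 0.3]
finger_gap: 75.0
```

Emit:
drive_tool --steps '[{"delta_pos":[0,0,0],"yaw":0.112,"hand":75},{"delta_pos":[0,0,0],"yaw":0.112,"hand":75},{"delta_pos":[0,0,0],"yaw":0.112,"hand":60},{"delta_pos":[0,0,0],"yaw":0.112,"hand":50},{"delta_pos":[0,0,0],"yaw":0.112,"hand":40}]'

```text
clock: 17.17
eef_pos: [589.4, 38.8, 42.9]
eef_rot: [-3.141, 0.0, 1.876]
wrist_force: [0.1, -0.0, -0.1]
finger_gap: 58.5
```

Emit:
drive_tool --steps '[{"delta_pos":[0,0,0],"yaw":0.112,"hand":40},{"delta_pos":[0,0,0],"yaw":0.112,"hand":30},{"delta_pos":[0,0,0],"yaw":0,"hand":20},{"delta_pos":[0,0,0],"yaw":0,"hand":20}]'

```text
clock: 17.5
eef_pos: [589.5, 38.8, 43.0]
eef_rot: [-3.142, -0.0, 2.092]
wrist_force: [0.7, -0.1, 0.2]
finger_gap: 31.5
```

Run:
```python
from h import *
st()
c=look('side','side17',(240,70,420,230),4)
```

```text
17.5 [589.47  38.79  43.02] [-3.142 -0.     2.092] 31.47 [ 0.71 -0.15  0.2 ] [-0.029  0.029 -0.046]
```

View pics/side17.png

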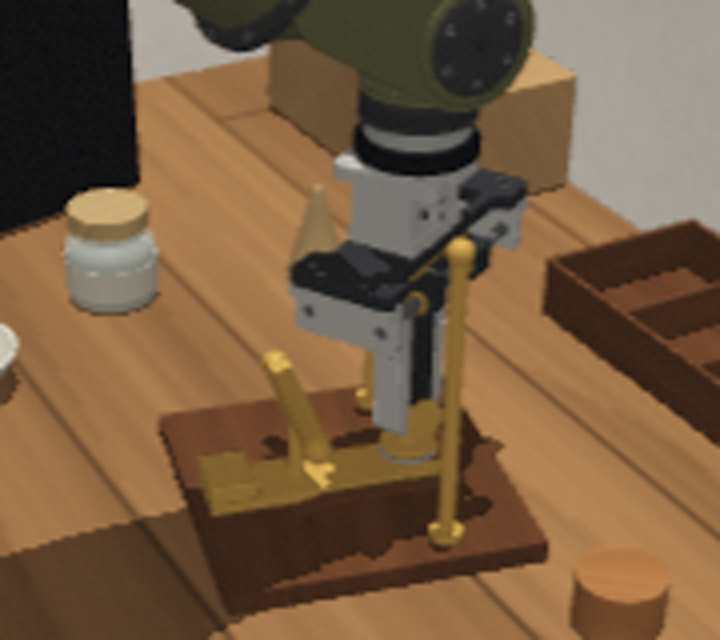

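Emit:
drive_tool --steps '[{"delta_pos":[0,0,0],"yaw":0,"hand":12},{"delta_pos":[0,0,0],"yaw":0,"hand":7},{"delta_pos":[0,0,0],"yaw":0,"hand":3},{"delta_pos":[0,0,0],"yaw":0,"hand":3},{"delta_pos":[0,0,0],"yaw":0,"hand":3}]'

```text
clock: 17.97
eef_pos: [590.2, 39.2, 43.3]
eef_rot: [3.14, 0.0, 2.096]
wrist_force: [4.7, 3.4, -3.1]
finger_gap: 7.7
```

Run:
```python
from h import *
st()
```

```text
17.9667 [590.15  39.22  43.26] [3.14  0.    2.096] 7.74 [ 4.67  3.39 -3.11] [ 0.488 -0.981 -0.052]
```

Emit:
drive_tool --steps '[{"delta_pos":[0.6,0.5,-0.2],"yaw":-0.1,"hand":3},{"delta_pos":[0,0,-0.16],"yaw":-0.1,"hand":3},{"delta_pos":[0,0,-0.16],"yaw":-0.1,"hand":3},{"delta_pos":[0,0,-0.16],"yaw":-0.1,"hand":3}]'

```text
clock: 18.3
eef_pos: [590.3, 39.4, 42.6]
eef_rot: [3.141, 0.0, 1.691]
wrist_force: [1.4, -0.0, 0.9]
finger_gap: 7.4
```

Run:
```python
from h import *
st()
```

```text
18.3 [590.27  39.35  42.55] [3.141 0.    1.691] 7.39 [ 1.35 -0.01  0.92] [-0.015 -0.084  0.048]
```

Force nearly nil: the axis is at about (590.3, 39.4). Go on.

Emit:
drive_tool --steps '[{"delta_pos":[0,0,-0.16],"yaw":-0.1,"hand":3},{"delta_pos":[0,0,-0.16],"yaw":-0.1,"hand":3},{"delta_pos":[0,0,-0.16],"yaw":-0.1,"hand":3},{"delta_pos":[0,0,-0.16],"yaw":-0.1,"hand":3}]'

```text
clock: 18.63
eef_pos: [590.3, 39.3, 41.9]
eef_rot: [3.141, -0.0, 1.291]
wrist_force: [1.0, 0.5, -0.7]
finger_gap: 7.7
```

Run:
```python
from h import *
st()
```

```text
18.6333 [590.3   39.35  41.93] [ 3.141 -0.     1.291] 7.73 [ 0.96  0.46 -0.65] [-0.03  -0.124  0.057]
```

Emit:
drive_tool --steps '[{"delta_pos":[0,0,-0.16],"yaw":-0.1,"hand":3},{"delta_pos":[0,0,-0.16],"yaw":-0.1,"hand":3},{"delta_pos":[0,0,-0.16],"yaw":-0.1,"hand":3},{"delta_pos":[0,0,-0.16],"yaw":-0.1,"hand":3}]'

```text
clock: 18.97
eef_pos: [590.3, 39.3, 41.3]
eef_rot: [3.141, -0.0, 0.891]
wrist_force: [1.1, 0.1, -1.1]
finger_gap: 7.5
```

Run:
```python
from h import *
st()
```

```text
18.9667 [590.31  39.33  41.28] [ 3.141 -0.     0.891] 7.53 [ 1.14  0.13 -1.06] [-0.009 -0.105  0.021]
```

Emit:
drive_tool --steps '[{"delta_pos":[0,0,-0.16],"yaw":-0.1,"hand":3},{"delta_pos":[0,0,-0.16],"yaw":-0.1,"hand":3},{"delta_pos":[0,0,-0.16],"yaw":-0.1,"hand":3}]'

```text
clock: 19.22
eef_pos: [590.3, 39.4, 40.8]
eef_rot: [3.141, -0.001, 0.591]
wrist_force: [0.8, 1.0, -0.0]
finger_gap: 7.9
```

Run:
```python
from h import *
st()
```

```text
19.2167 [590.33  39.39  40.81] [ 3.141e+00 -1.000e-03  5.910e-01] 7.86 [ 0.79  0.95 -0.04] [-0.003 -0.132  0.102]
```

Emit:
drive_tool --steps '[{"delta_pos":[0,0,-0.08],"yaw":-0.05,"hand":3},{"delta_pos":[0,0,-0.08],"yaw":-0.05,"hand":3}]'

```text
clock: 19.38
eef_pos: [590.3, 39.4, 40.7]
eef_rot: [3.141, -0.001, 0.493]
wrist_force: [1.8, 0.7, -0.3]
finger_gap: 7.7
```

Run:
```python
from h import *
st()
c=look('side','side18',(240,70,420,230),4)
st()
```

```text
19.3833 [590.35  39.35  40.65] [ 3.141e+00 -1.000e-03  4.930e-01] 7.7 [ 1.83  0.71 -0.28] [ 0.071 -0.158  0.036]
19.4333 [590.33  39.38  40.64] [ 3.141e+00 -1.000e-03  4.900e-01] 7.71 [1.76 0.28 0.3 ] [ 0.026 -0.189  0.012]
```

View pics/side18.png

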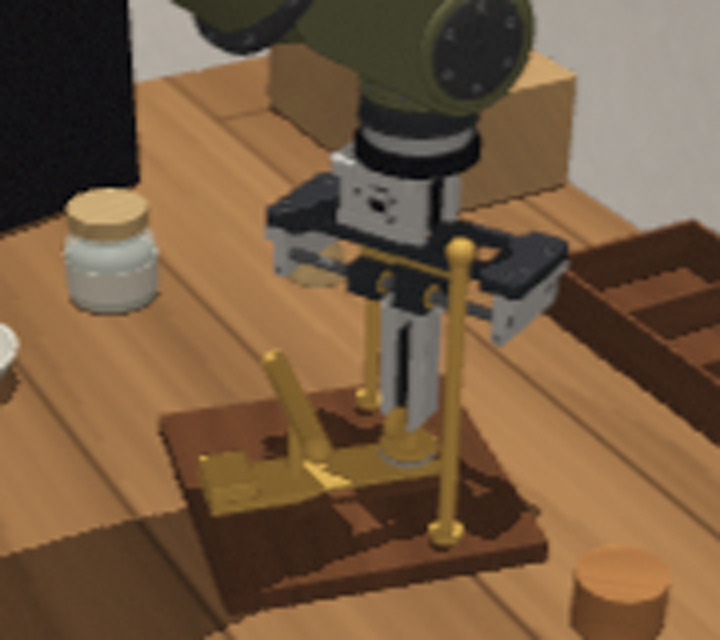

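Emit:
drive_tool --steps '[{"delta_pos":[0,0,0],"yaw":0,"hand":30},{"delta_pos":[0,0,0],"yaw":0,"hand":60},{"delta_pos":[0,0,0],"yaw":0,"hand":75},{"delta_pos":[0,0,0],"yaw":0,"hand":75},{"delta_pos":[0,0,0],"yaw":0,"hand":75}]'

```text
clock: 19.85
eef_pos: [590.0, 39.3, 40.5]
eef_rot: [-3.142, 0.0, 0.497]
wrist_force: [0.2, 0.5, -1.2]
finger_gap: 37.6
```

Emit:
drive_tool --steps '[{"delta_pos":[0,0,0],"yaw":0.112,"hand":75},{"delta_pos":[0,0,0],"yaw":0.112,"hand":75},{"delta_pos":[0,0,0],"yaw":0.112,"hand":75},{"delta_pos":[0,0,0],"yaw":0.112,"hand":75},{"delta_pos":[0,0,0],"yaw":0.112,"hand":75}]'

```text
clock: 20.27
eef_pos: [590.0, 39.3, 40.5]
eef_rot: [-3.142, 0.0, 1.063]
wrist_force: [0.3, 0.4, 0.6]
finger_gap: 71.3
```

Run:
```python
from h import *
st()
c=look('side','side19',(240,70,420,230),4)
P=pts(c);T=tost(P);m=(abs(T[...,0])<26)&(abs(T[...,1])<26)&(P[...,2]>45)&(P[...,2]<78)
hsv=cv2.cvtColor(c['frame'],cv2.COLOR_RGB2HSV).astype(int)
m&=(hsv[...,0]>=16)&(hsv[...,0]<=26)&(hsv[...,1]>140)
q=T[m];w,v=np.linalg.eigh(np.cov(q.T));print(len(q),q.mean(0),np.degrees(np.arctan2(v[1,1],v[0,1])),np.percentile(P[m][:,2],98))
```

```text
20.2667 [590.05  39.31  40.51] [-3.142  0.     1.063] 71.34 [0.3  0.41 0.6 ] [-0.054  0.102 -0.018]
91 [-1.64643298 -2.69374474] -139.7830394008857 66.34249292456778
```

View pics/side19.png

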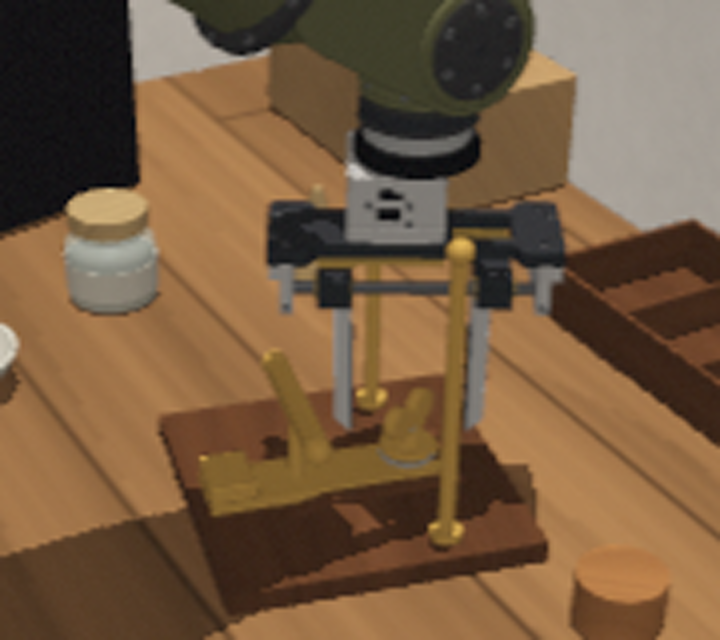

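Emit:
drive_tool --steps '[{"delta_pos":[0,0,0],"yaw":0.111,"hand":70},{"delta_pos":[0,0,0],"yaw":0.111,"hand":70},{"delta_pos":[0,0,0],"yaw":0.111,"hand":70},{"delta_pos":[0,0,0],"yaw":0.111,"hand":70},{"delta_pos":[0,0,0],"yaw":0.111,"hand":70}]'

```text
clock: 20.73
eef_pos: [590.1, 39.3, 40.5]
eef_rot: [-3.142, 0.0, 1.615]
wrist_force: [0.3, -1.1, -0.6]
finger_gap: 70.1
```

Emit:
drive_tool --steps '[{"delta_pos":[0,0,0],"yaw":0.111,"hand":70},{"delta_pos":[0,0,0],"yaw":0.111,"hand":70},{"delta_pos":[0,0,-2],"yaw":0.111,"hand":66},{"delta_pos":[0,0,-3.5],"yaw":0.111,"hand":60},{"delta_pos":[0.3,0.1,-3],"yaw":0,"hand":55}]'

```text
clock: 21.15
eef_pos: [590.4, 39.4, 31.9]
eef_rot: [3.142, 0.0, 2.059]
wrist_force: [-0.8, -0.2, 0.3]
finger_gap: 57.3
```

Emit:
drive_tool --steps '[{"delta_pos":[0,0,0],"yaw":0,"hand":50},{"delta_pos":[0,0,0],"yaw":0,"hand":47},{"delta_pos":[0,0,0],"yaw":0,"hand":43},{"delta_pos":[0,0,0],"yaw":0,"hand":42},{"delta_pos":[0,0,0],"yaw":0,"hand":42}]'

```text
clock: 21.57
eef_pos: [590.3, 39.4, 32.0]
eef_rot: [-3.141, -0.0, 2.054]
wrist_force: [0.1, 0.4, -2.6]
finger_gap: 47.2
```

Run:
```python
from h import *
st()
c=look('side','side20',(240,70,420,230),4)
st()
```

```text
21.5667 [590.31  39.41  31.97] [-3.141 -0.     2.054] 47.19 [ 0.13  0.42 -2.61] [-0.015 -0.014 -0.035]
21.6167 [590.32  39.43  31.99] [-3.141 -0.     2.055] 46.79 [-0.3   0.16 -2.7 ] [-0.006 -0.025 -0.041]
```

View pics/side20.png

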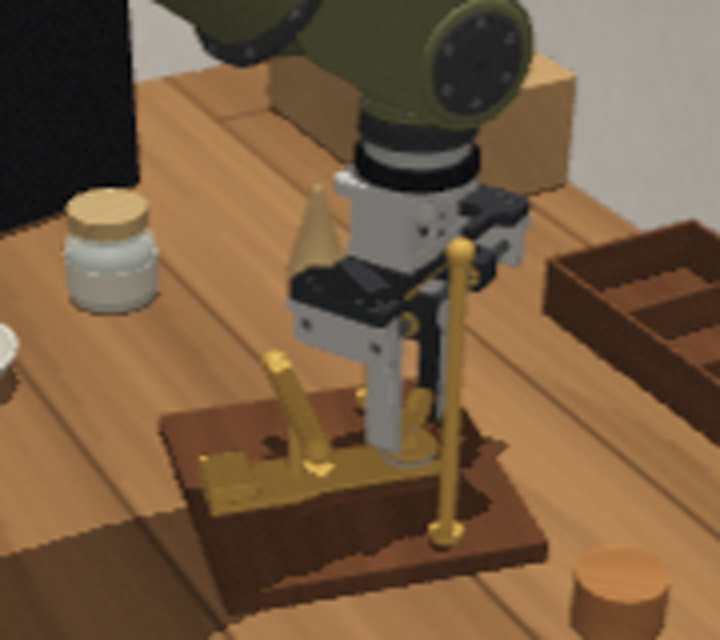

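Well centred. Turn in small batches, reading the moment.

Emit:
drive_tool --steps '[{"delta_pos":[0,0,-0.16],"yaw":-0.1,"hand":42},{"delta_pos":[0,0,-0.16],"yaw":-0.1,"hand":42},{"delta_pos":[0,0,-0.16],"yaw":-0.1,"hand":42}]'

```text
clock: 21.87
eef_pos: [590.3, 39.5, 31.5]
eef_rot: [-3.141, -0.0, 1.75]
wrist_force: [0.5, 1.0, -2.3]
finger_gap: 46.6
```

Run:
```python
from h import *
st()
```

```text
21.8667 [590.32  39.45  31.46] [-3.141 -0.     1.75 ] 46.59 [ 0.54  1.04 -2.26] [-0.022 -0.08   0.01 ]
```

Emit:
drive_tool --steps '[{"delta_pos":[0,0,-0.16],"yaw":-0.1,"hand":42},{"delta_pos":[0,0,-0.16],"yaw":-0.1,"hand":42},{"delta_pos":[0,0,-0.16],"yaw":-0.1,"hand":42}]'

```text
clock: 22.12
eef_pos: [590.4, 39.4, 31.0]
eef_rot: [3.142, -0.0, 1.45]
wrist_force: [0.5, -0.1, -3.2]
finger_gap: 47.0
```

Run:
```python
from h import *
st()
```

```text
22.1167 [590.38  39.42  31.02] [ 3.142 -0.     1.45 ] 47.04 [ 0.52 -0.11 -3.18] [-0.045 -0.095  0.016]
```

Emit:
drive_tool --steps '[{"delta_pos":[0,0,-0.16],"yaw":-0.1,"hand":42},{"delta_pos":[0,0,-0.16],"yaw":-0.1,"hand":42}]'

```text
clock: 22.28
eef_pos: [590.4, 39.4, 30.7]
eef_rot: [3.142, 0.0, 1.25]
wrist_force: [0.8, -0.4, -3.2]
finger_gap: 46.8
```

Run:
```python
from h import *
st()
```

```text
22.2833 [590.38  39.43  30.68] [3.142 0.    1.25 ] 46.8 [ 0.76 -0.41 -3.15] [-0.05  -0.087  0.076]
```

Emit:
drive_tool --steps '[{"delta_pos":[0,0,-0.16],"yaw":-0.1,"hand":42},{"delta_pos":[0,0,-0.16],"yaw":-0.1,"hand":42}]'

```text
clock: 22.45
eef_pos: [590.4, 39.4, 30.3]
eef_rot: [3.141, 0.0, 1.05]
wrist_force: [1.1, -0.5, -3.1]
finger_gap: 47.0
```

Run:
```python
from h import *
st()
```

```text
22.45 [590.41  39.42  30.35] [3.141 0.    1.05 ] 46.97 [ 1.12 -0.53 -3.1 ] [-0.101 -0.076  0.033]
```

Emit:
drive_tool --steps '[{"delta_pos":[0,0,-0.16],"yaw":-0.1,"hand":42},{"delta_pos":[0,0,-0.16],"yaw":-0.1,"hand":42}]'

```text
clock: 22.62
eef_pos: [590.4, 39.4, 30.1]
eef_rot: [3.141, -0.0, 0.85]
wrist_force: [0.5, 0.7, -2.9]
finger_gap: 46.8
```

Run:
```python
from h import *
st()
```

```text
22.6167 [590.45  39.38  30.1 ] [ 3.141 -0.     0.85 ] 46.75 [ 0.53  0.67 -2.91] [-0.1   -0.078  0.059]
```

Emit:
drive_tool --steps '[{"delta_pos":[0,0,-0.16],"yaw":-0.1,"hand":42},{"delta_pos":[0,0,-0.16],"yaw":-0.1,"hand":42}]'

```text
clock: 22.78
eef_pos: [590.4, 39.4, 29.8]
eef_rot: [3.141, -0.0, 0.65]
wrist_force: [0.1, -0.2, -1.7]
finger_gap: 47.0
```

Run:
```python
from h import *
st()
```

```text
22.7833 [590.44  39.38  29.79] [ 3.141 -0.     0.65 ] 47.02 [ 0.07 -0.25 -1.68] [-0.138 -0.015  0.053]
```

Emit:
drive_tool --steps '[{"delta_pos":[0,0,-0.16],"yaw":-0.08,"hand":42},{"delta_pos":[0,0,-0.1],"yaw":-0.07,"hand":42}]'

```text
clock: 22.95
eef_pos: [590.5, 39.4, 29.6]
eef_rot: [3.141, -0.0, 0.501]
wrist_force: [1.5, -0.8, -1.5]
finger_gap: 47.0
```

Run:
```python
from h import *
st()
c=look('side','side21',(240,70,420,230),4)
st()
```

```text
22.95 [590.47  39.38  29.6 ] [ 3.141 -0.     0.501] 47.01 [ 1.49 -0.83 -1.45] [-0.173  0.023  0.116]
23.0 [590.47  39.41  29.6 ] [ 3.141 -0.     0.497] 46.97 [ 1.28 -0.81 -2.6 ] [-0.095 -0.003 -0.084]
```

View pics/side21.png

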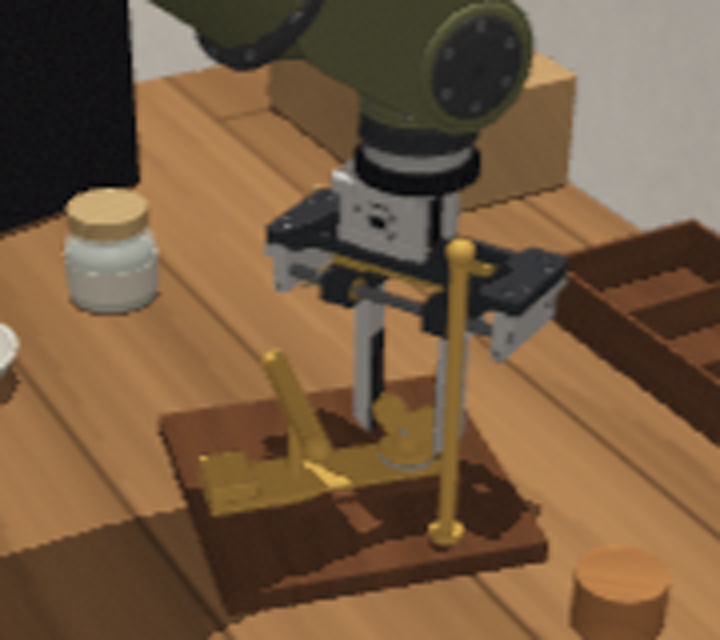

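Emit:
drive_tool --steps '[{"delta_pos":[0,0,0],"yaw":0,"hand":60},{"delta_pos":[0,0,0],"yaw":0,"hand":72},{"delta_pos":[0,0,0],"yaw":0,"hand":72},{"delta_pos":[0,0,4.7],"yaw":0.1,"hand":72},{"delta_pos":[0,0,4.5],"yaw":0.112,"hand":72}]'

```text
clock: 23.42
eef_pos: [590.3, 39.4, 38.8]
eef_rot: [-3.141, 0.0, 0.723]
wrist_force: [0.4, 0.1, 0.3]
finger_gap: 71.6
```

Emit:
drive_tool --steps '[{"delta_pos":[0,0,0],"yaw":0.112,"hand":72},{"delta_pos":[0,0,0],"yaw":0.112,"hand":72},{"delta_pos":[0,0,0],"yaw":0.112,"hand":72},{"delta_pos":[0,0,0],"yaw":0.112,"hand":72},{"delta_pos":[0,0,0],"yaw":0.112,"hand":72}]'

```text
clock: 23.83
eef_pos: [590.5, 39.4, 38.9]
eef_rot: [3.141, -0.0, 1.285]
wrist_force: [-0.8, -0.5, 0.5]
finger_gap: 72.0
```

Run:
```python
from h import *
st()
c=look('side','side22',(240,70,420,230),4)
P=pts(c);T=tost(P);m=(abs(T[...,0])<26)&(abs(T[...,1])<26)&(P[...,2]>43)&(P[...,2]<74)
hsv=cv2.cvtColor(c['frame'],cv2.COLOR_RGB2HSV).astype(int)
m&=(hsv[...,0]>=16)&(hsv[...,0]<=26)&(hsv[...,1]>140)
q=T[m];w,v=np.linalg.eigh(np.cov(q.T));print(len(q),q.mean(0),np.degrees(np.arctan2(v[1,1],v[0,1])),np.percentile(P[m][:,2],98))
```

```text
23.8333 [590.45  39.41  38.86] [ 3.141 -0.     1.285] 72.02 [-0.79 -0.48  0.45] [-0.086  0.084 -0.018]
113 [-2.13578146 -1.41637223] 131.98046893318144 63.176519286253594
```

View pics/side22.png

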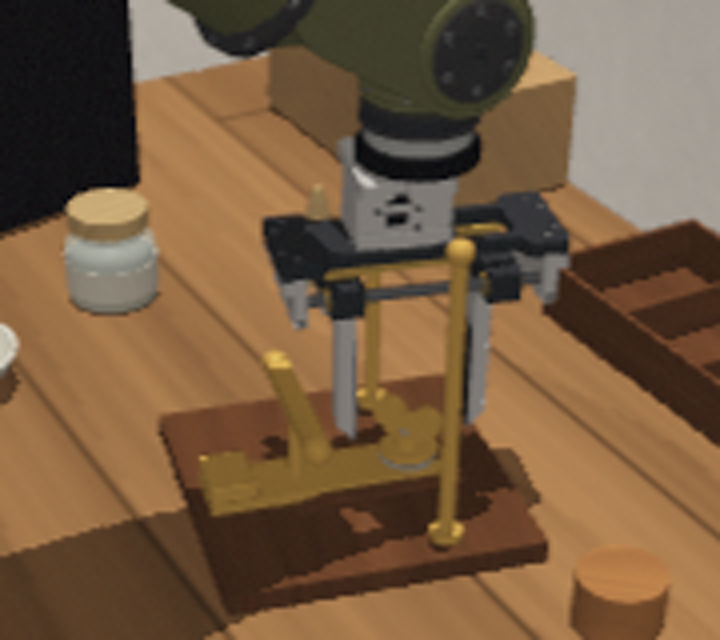

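Emit:
drive_tool --steps '[{"delta_pos":[0,0,0],"yaw":0.113,"hand":72},{"delta_pos":[0,0,0],"yaw":0.113,"hand":72},{"delta_pos":[0,0,0],"yaw":0.113,"hand":65},{"delta_pos":[0,0,0],"yaw":0.113,"hand":55},{"delta_pos":[0,0,0],"yaw":0.113,"hand":40}]'

```text
clock: 24.3
eef_pos: [590.4, 39.4, 38.8]
eef_rot: [3.141, 0.0, 1.847]
wrist_force: [0.1, -0.6, -0.2]
finger_gap: 55.4
```

Emit:
drive_tool --steps '[{"delta_pos":[0,0,0],"yaw":0.113,"hand":30},{"delta_pos":[0,0,0],"yaw":0.113,"hand":20},{"delta_pos":[0,0,0],"yaw":0,"hand":12},{"delta_pos":[0,0,0],"yaw":0,"hand":7},{"delta_pos":[0,0,0],"yaw":0,"hand":3}]'

```text
clock: 24.72
eef_pos: [590.4, 39.4, 38.8]
eef_rot: [3.141, 0.0, 2.064]
wrist_force: [-0.0, 2.0, 0.2]
finger_gap: 22.2
```

Emit:
drive_tool --steps '[{"delta_pos":[0,0,0],"yaw":0,"hand":3},{"delta_pos":[0,0,0],"yaw":0,"hand":3},{"delta_pos":[0,0,0],"yaw":0,"hand":3}]' --squeeze 40

```text
clock: 24.97
eef_pos: [590.4, 39.4, 38.7]
eef_rot: [-3.142, 0.0, 2.068]
wrist_force: [-0.0, -0.6, -0.1]
finger_gap: 7.5
```

Run:
```python
from h import *
st()
```

```text
24.9667 [590.36  39.41  38.73] [-3.142  0.     2.068] 7.54 [-0.04 -0.59 -0.11] [-0.085  0.047  0.038]
```

Gripped with no side load. Turn 0.1 rad at a time, logging the moment.

Emit:
drive_tool --steps '[{"delta_pos":[0,0,0],"yaw":0,"hand":3},{"delta_pos":[0,0,-0.08],"yaw":-0.05,"hand":3},{"delta_pos":[0,0,-0.08],"yaw":-0.05,"hand":3}]'

```text
clock: 25.22
eef_pos: [590.3, 39.4, 38.6]
eef_rot: [-3.141, 0.0, 1.966]
wrist_force: [-0.9, -1.1, 0.6]
finger_gap: 7.7
```

```bash
python3 -c "
from h import *
st()"
```

```text
25.2167 [590.34  39.41  38.6 ] [-3.141  0.     1.966] 7.72 [-0.94 -1.1   0.6 ] [-0.049  0.153  0.171]
```

Emit:
drive_tool --steps '[{"delta_pos":[0,0,-0.08],"yaw":-0.05,"hand":3}]'

```text
clock: 25.3
eef_pos: [590.4, 39.4, 38.6]
eef_rot: [3.142, 0.0, 1.916]
wrist_force: [0.6, -0.3, 1.3]
finger_gap: 7.1
```

```bash
python3 -c "
from h import *
st()"
```

```text
25.3 [590.38  39.41  38.55] [3.142 0.    1.916] 7.08 [ 0.55 -0.26  1.27] [-0.099  0.156  0.14 ]
```

Emit:
drive_tool --steps '[{"delta_pos":[0,0,-0.08],"yaw":-0.05,"hand":3}]'

```text
clock: 25.38
eef_pos: [590.3, 39.4, 38.5]
eef_rot: [-3.141, 0.0, 1.866]
wrist_force: [-0.2, -0.5, 0.1]
finger_gap: 7.3
```

```bash
python3 -c "
from h import *
st()"
```

```text
25.3833 [590.35  39.43  38.45] [-3.141  0.     1.866] 7.28 [-0.22 -0.48  0.14] [-0.053  0.189  0.148]
```

Emit:
drive_tool --steps '[{"delta_pos":[0,0,-0.08],"yaw":-0.05,"hand":3}]'

```text
clock: 25.47
eef_pos: [590.4, 39.4, 38.4]
eef_rot: [3.142, 0.0, 1.816]
wrist_force: [-0.7, -1.2, 0.1]
finger_gap: 7.4
```

```bash
python3 -c "
from h import *
st()"
```

```text
25.4667 [590.38  39.41  38.43] [3.142 0.    1.816] 7.37 [-0.7  -1.25  0.11] [-0.06   0.1    0.195]
```

Emit:
drive_tool --steps '[{"delta_pos":[0,0,-0.08],"yaw":-0.05,"hand":3}]'

```text
clock: 25.55
eef_pos: [590.4, 39.4, 38.3]
eef_rot: [3.142, 0.0, 1.766]
wrist_force: [0.3, 0.5, 1.9]
finger_gap: 7.3
```

```bash
python3 -c "
from h import *
st()"
```

```text
25.55 [590.39  39.42  38.35] [3.142 0.    1.766] 7.33 [0.28 0.47 1.92] [-0.135  0.206  0.154]
```

Emit:
drive_tool --steps '[{"delta_pos":[0,0,-0.06],"yaw":-0.04,"hand":3}]'

```text
clock: 25.63
eef_pos: [590.4, 39.4, 38.3]
eef_rot: [3.142, 0.0, 1.726]
wrist_force: [-0.5, -0.6, 1.8]
finger_gap: 7.8
```

```bash
python3 -c "
from h import *
st()"
```

```text
25.6333 [590.39  39.43  38.3 ] [3.142 0.    1.726] 7.77 [-0.53 -0.6   1.75] [-0.091  0.203  0.172]
```

Emit:
drive_tool --steps '[{"delta_pos":[0,0,-0.06],"yaw":-0.04,"hand":3}]'

```text
clock: 25.72
eef_pos: [590.4, 39.4, 38.2]
eef_rot: [3.142, 0.0, 1.686]
wrist_force: [0.9, -0.5, 0.4]
finger_gap: 7.9
```

```bash
python3 -c "
from h import *
st()"
```

```text
25.7167 [590.4   39.4   38.24] [3.142 0.    1.686] 7.86 [ 0.92 -0.47  0.4 ] [-0.11   0.192  0.168]
```

Emit:
drive_tool --steps '[{"delta_pos":[0,0,-0.06],"yaw":-0.04,"hand":3}]'

```text
clock: 25.8
eef_pos: [590.4, 39.4, 38.2]
eef_rot: [3.142, 0.0, 1.647]
wrist_force: [-2.0, -0.4, 2.0]
finger_gap: 7.4
```

```bash
python3 -c "
from h import *
st()"
```

```text
25.8 [590.39  39.44  38.21] [3.142 0.    1.647] 7.4 [-2.02 -0.44  1.96] [-0.14   0.162  0.188]
```

Emit:
drive_tool --steps '[{"delta_pos":[0,0,-0.06],"yaw":-0.04,"hand":3}]'

```text
clock: 25.88
eef_pos: [590.4, 39.4, 38.1]
eef_rot: [3.142, 0.0, 1.606]
wrist_force: [-0.5, -0.0, 2.1]
finger_gap: 7.0
```

```bash
python3 -c "
from h import *
st()
c=look('side','side23',(240,70,420,230),4)
st()"
```

```text
25.8833 [590.4   39.39  38.15] [3.142 0.    1.606] 7.02 [-0.53 -0.04  2.14] [-0.11   0.154  0.168]
25.9333 [590.42  39.4   38.11] [3.142 0.    1.604] 7.46 [-0.08 -0.55  2.07] [-0.148  0.17   0.158]
```

View pics/side23.png

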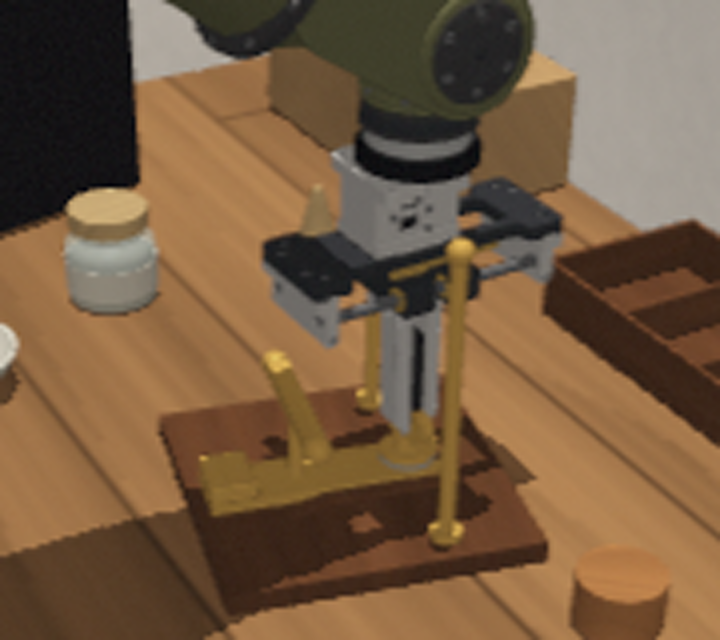

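Emit:
drive_tool --steps '[{"delta_pos":[0,0,0],"yaw":0,"hand":30},{"delta_pos":[0,0,0],"yaw":0,"hand":30},{"delta_pos":[0,0,15],"yaw":0,"hand":30},{"delta_pos":[0,0,25],"yaw":0,"hand":30},{"delta_pos":[0,0,0],"yaw":0,"hand":30}]'

```text
clock: 26.35
eef_pos: [592.2, 39.5, 82.1]
eef_rot: [3.136, 0.0, 1.61]
wrist_force: [0.3, 0.1, 0.7]
finger_gap: 29.9
```

```bash
cat >> h.py <<'E'
def wing(c,zl=43):
    P=pts(c);T=tost(P);m=(abs(T[...,0])<28)&(abs(T[...,1])<28)&(P[...,2]>zl)&(P[...,2]<74)
    hsv=cv2.cvtColor(c['frame'],cv2.COLOR_RGB2HSV).astype(int)
    m&=(hsv[...,0]>=16)&(hsv[...,0]<=26)&(hsv[...,1]>140)
    q=T[m];w,v=np.linalg.eigh(np.cov(q.T));print(len(q),q.mean(0),'ang',np.degrees(np.arctan2(v[1,1],v[0,1])),np.percentile(P[m][:,2],98))
E
python3 -c "
from h import *
st()
c=look('side','side24',(240,70,420,230),4);wing(c);wing(c,46)
st()"
```

```text
26.35 [592.2   39.49  82.08] [3.136 0.    1.61 ] 29.9 [0.32 0.08 0.74] [-0.066  0.028 -0.025]
92 [-2.37302454 -2.61792778] ang 108.01920024994381 63.7185681149356
83 [-2.30765386 -2.50310356] ang 107.76701878551614 64.06473769811812
26.4 [591.56  39.48  80.15] [3.138 0.    1.61 ] 29.67 [ 0.27 -0.89 -0.42] [-0.089  0.036  0.059]
```

View pics/side24.png

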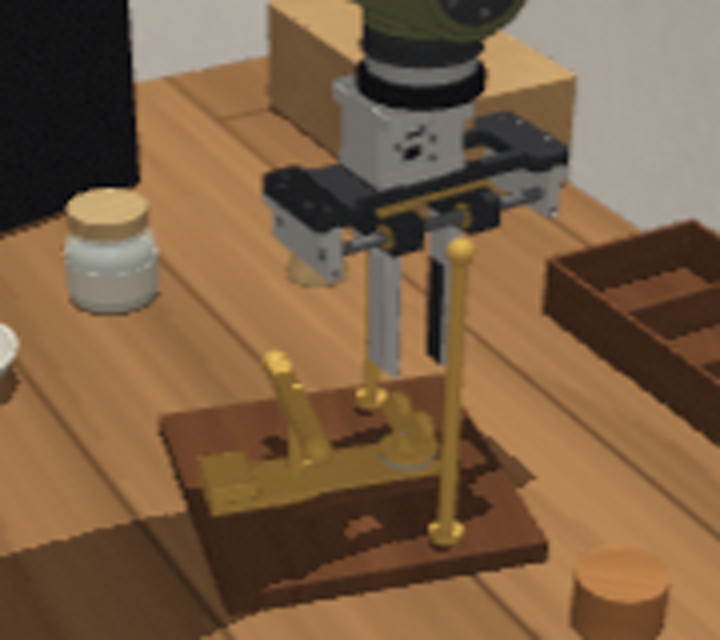

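Emit:
drive_tool --steps '[{"delta_pos":[0,0,0],"yaw":0,"hand":30},{"delta_pos":[0,0,-20],"yaw":0,"hand":30},{"delta_pos":[0,0,-19.5],"yaw":0,"hand":30},{"delta_pos":[0,0,0],"yaw":0,"hand":22},{"delta_pos":[0,0,0],"yaw":0,"hand":15}]'

```text
clock: 26.82
eef_pos: [589.5, 39.4, 37.3]
eef_rot: [-3.139, -0.0, 1.609]
wrist_force: [-0.1, 0.2, 0.8]
finger_gap: 20.1
```

Emit:
drive_tool --steps '[{"delta_pos":[0,0,0],"yaw":0,"hand":10},{"delta_pos":[0,0,0],"yaw":0,"hand":6},{"delta_pos":[0,0,0],"yaw":0,"hand":2},{"delta_pos":[0,0,0],"yaw":0,"hand":2}]' --squeeze 60

```text
clock: 27.15
eef_pos: [590.5, 39.4, 39.3]
eef_rot: [3.141, 0.0, 1.609]
wrist_force: [-4.4, -1.1, 5.1]
finger_gap: 7.1
```

```bash
python3 -c "
from h import *
st()"
```

```text
27.15 [590.53  39.42  39.33] [3.141 0.    1.609] 7.09 [-4.41 -1.12  5.12] [-0.11   0.759  0.053]
```

Emit:
drive_tool --steps '[{"delta_pos":[0,0,0],"yaw":0,"hand":2}]'

```text
clock: 27.23
eef_pos: [590.5, 39.4, 39.3]
eef_rot: [3.141, 0.0, 1.609]
wrist_force: [-4.6, -0.9, 6.3]
finger_gap: 7.6
```

```bash
python3 -c "
from h import *
st()"
```

```text
27.2333 [590.54  39.43  39.29] [3.141 0.    1.609] 7.56 [-4.6  -0.94  6.33] [-0.106  0.882  0.017]
```

Emit:
drive_tool --steps '[{"delta_pos":[-0.4,0,0.5],"yaw":0,"hand":2},{"delta_pos":[0,0,0.05],"yaw":0.04,"hand":2}]'

```text
clock: 27.4
eef_pos: [590.4, 39.4, 39.4]
eef_rot: [3.14, 0.0, 1.648]
wrist_force: [0.9, 0.4, 0.8]
finger_gap: 7.5
```

```bash
python3 -c "
from h import *
st()"
```

```text
27.4 [590.38  39.44  39.4 ] [3.14  0.    1.648] 7.47 [0.93 0.39 0.83] [-0.112 -0.004 -0.188]
```

Emit:
drive_tool --steps '[{"delta_pos":[0,0,0.05],"yaw":0.04,"hand":2}]'

```text
clock: 27.48
eef_pos: [590.4, 39.4, 39.5]
eef_rot: [3.14, 0.0, 1.69]
wrist_force: [-0.2, -0.5, 1.3]
finger_gap: 6.8
```

```bash
python3 -c "
from h import *
st()"
```

```text
27.4833 [590.42  39.43  39.48] [3.14 0.   1.69] 6.82 [-0.24 -0.52  1.35] [-0.028 -0.072 -0.139]
```

Emit:
drive_tool --steps '[{"delta_pos":[0,0,0.05],"yaw":0.04,"hand":2}]'

```text
clock: 27.57
eef_pos: [590.4, 39.5, 39.5]
eef_rot: [3.14, 0.0, 1.731]
wrist_force: [0.3, 0.3, 0.5]
finger_gap: 7.4
```

```bash
python3 -c "
from h import *
st()"
```

```text
27.5667 [590.4   39.45  39.51] [3.14  0.    1.731] 7.45 [0.32 0.25 0.49] [-0.075  0.017 -0.084]
```

Emit:
drive_tool --steps '[{"delta_pos":[0,0,-0.05],"yaw":-0.04,"hand":2}]'

```text
clock: 27.65
eef_pos: [590.4, 39.4, 39.5]
eef_rot: [3.14, 0.0, 1.692]
wrist_force: [-0.6, -0.8, 1.2]
finger_gap: 7.3
```

```bash
python3 -c "
from h import *
st()"
```

```text
27.65 [590.39  39.45  39.5 ] [3.14  0.    1.692] 7.29 [-0.56 -0.75  1.2 ] [-0.056  0.018  0.151]
```

Emit:
drive_tool --steps '[{"delta_pos":[0,0,-0.05],"yaw":-0.04,"hand":2}]'

```text
clock: 27.73
eef_pos: [590.4, 39.4, 39.5]
eef_rot: [3.14, 0.0, 1.648]
wrist_force: [0.5, -0.8, 1.1]
finger_gap: 7.0
```

```bash
python3 -c "
from h import *
st()"
```

```text
27.7333 [590.42  39.42  39.46] [3.14  0.    1.648] 7.05 [ 0.51 -0.84  1.06] [-0.086 -0.019  0.187]
```

Emit:
drive_tool --steps '[{"delta_pos":[0,0,-0.05],"yaw":-0.04,"hand":2}]'

```text
clock: 27.82
eef_pos: [590.4, 39.4, 39.4]
eef_rot: [3.14, 0.0, 1.607]
wrist_force: [-0.3, -0.3, 1.2]
finger_gap: 7.6
```

```bash
python3 -c "
from h import *
st()"
```

```text
27.8167 [590.42  39.4   39.38] [3.14  0.    1.607] 7.6 [-0.27 -0.28  1.21] [-0.071 -0.02   0.223]
```

Emit:
drive_tool --steps '[{"delta_pos":[0,0,-0.06],"yaw":-0.04,"hand":2}]'

```text
clock: 27.9
eef_pos: [590.4, 39.4, 39.3]
eef_rot: [3.14, 0.0, 1.567]
wrist_force: [-0.1, -0.9, -0.5]
finger_gap: 7.2
```

```bash
python3 -c "
from h import *
st()"
```

```text
27.9 [590.42  39.42  39.34] [3.14  0.    1.567] 7.18 [-0.13 -0.93 -0.53] [-0.152  0.042  0.24 ]
```

Emit:
drive_tool --steps '[{"delta_pos":[0,0,-0.06],"yaw":-0.04,"hand":2}]'

```text
clock: 27.98
eef_pos: [590.4, 39.4, 39.3]
eef_rot: [3.14, 0.0, 1.527]
wrist_force: [0.1, 0.4, 2.2]
finger_gap: 7.6
```

```bash
python3 -c "
from h import *
st()"
```

```text
27.9833 [590.42  39.42  39.3 ] [3.14  0.    1.527] 7.55 [0.1  0.37 2.24] [-0.108 -0.027  0.222]
```

Emit:
drive_tool --steps '[{"delta_pos":[0,0,-0.06],"yaw":-0.04,"hand":2}]'

```text
clock: 28.07
eef_pos: [590.4, 39.4, 39.2]
eef_rot: [3.14, -0.0, 1.487]
wrist_force: [-0.1, -0.8, 2.2]
finger_gap: 7.0
```

```bash
python3 -c "
from h import *
st()"
```

```text
28.0667 [590.41  39.42  39.23] [ 3.14  -0.     1.487] 7.04 [-0.08 -0.83  2.2 ] [-0.124  0.043  0.197]
```

Emit:
drive_tool --steps '[{"delta_pos":[0,0,0],"yaw":0,"hand":30},{"delta_pos":[0,0,0],"yaw":0,"hand":30},{"delta_pos":[0,0,15],"yaw":0,"hand":30},{"delta_pos":[0,0,25],"yaw":0,"hand":30},{"delta_pos":[0,0,0],"yaw":0,"hand":10}]'

```text
clock: 28.48
eef_pos: [591.9, 39.5, 83.0]
eef_rot: [3.136, -0.001, 1.49]
wrist_force: [1.6, 0.2, 1.5]
finger_gap: 25.8
```

Emit:
drive_tool --steps '[{"delta_pos":[0,0,0],"yaw":-0.07,"hand":5},{"delta_pos":[0,0,0],"yaw":-0.07,"hand":0},{"delta_pos":[0,0,0],"yaw":0,"hand":0}]' --squeeze 20

```text
clock: 28.73
eef_pos: [590.0, 39.4, 78.7]
eef_rot: [3.141, -0.0, 1.347]
wrist_force: [0.8, -0.2, -0.1]
finger_gap: 6.5
```

```bash
python3 -c "
from h import *
st()
c=look('side','side25',(240,70,420,230),4);wing(c);wing(c,46)
P=pts(c);T=tost(P)
m=(abs(T[...,0])<50)&(abs(T[...,1])<25)&(P[...,2]>78)&(P[...,2]<135)
for lo in range(78,135,6):
    k=m&(P[...,2]>=lo)&(P[...,2]<lo+6)
    if k.sum(): print(lo,k.sum(),T[k].min(0).round(1),T[k].max(0).round(1))
st()"
```

```text
28.7333 [589.98  39.43  78.7 ] [ 3.141 -0.     1.347] 6.53 [ 0.81 -0.17 -0.14] [-0.094  0.067 -0.058]
81 [-2.47432577 -3.25186957] ang 100.72858861140698 62.479494235978336
77 [-2.47787912 -3.10201741] ang 100.40459700425839 62.49324804269918
84 5 [-8.7 -9.6] [3.4 3.6]
90 19 [-13.5 -11.9] [10.4  9.4]
96 27 [-17.   -9.9] [13.9 10.8]
102 30 [-17.6 -11.6] [12.8  8.9]
108 27 [-17.6 -11.2] [12.2 10.4]
114 29 [-17.5 -11. ] [12.7 10. ]
120 30 [-16.9  -9.9] [15.4 10.9]
126 30 [-17.5 -11.3] [13.7  7.4]
132 15 [-17.2 -11. ] [14.3 10.5]
28.7833 [589.96  39.44  78.64] [ 3.142 -0.     1.351] 2.82 [ 0.23  0.77 -0.3 ] [-0.027  0.069  0.002]
```

View pics/side25.png

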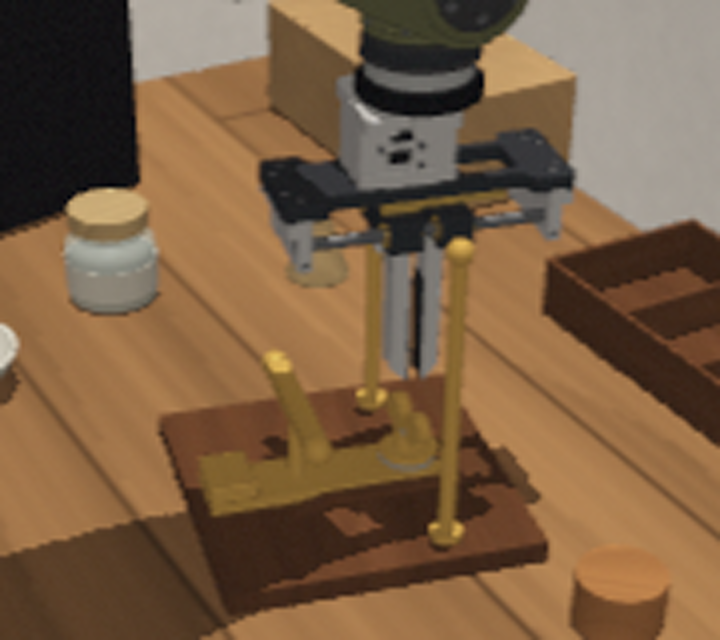

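Emit:
drive_tool --steps '[{"delta_pos":[-9.3,12.4,0],"yaw":0,"hand":0},{"delta_pos":[-9.3,12.4,0],"yaw":0,"hand":0},{"delta_pos":[0,0,0],"yaw":0,"hand":0},{"delta_pos":[0,0,-20],"yaw":0,"hand":0},{"delta_pos":[0,0,-21],"yaw":0,"hand":0}]'

```text
clock: 29.2
eef_pos: [572.1, 64.7, 38.5]
eef_rot: [3.139, -0.001, 1.351]
wrist_force: [-0.2, -0.1, -0.2]
finger_gap: 0.4
```

Emit:
drive_tool --steps '[{"delta_pos":[0,0,0],"yaw":0,"hand":0},{"delta_pos":[0,0,0],"yaw":0,"hand":0},{"delta_pos":[0,0,0],"yaw":0,"hand":0}]'

```text
clock: 29.45
eef_pos: [571.9, 64.3, 38.9]
eef_rot: [3.141, -0.0, 1.35]
wrist_force: [0.7, 0.6, 0.5]
finger_gap: 0.3
```

```bash
python3 -c "
from h import *
st()
c=look('side','side26',(240,70,420,230),4)
st()"
```

```text
29.45 [571.89  64.27  38.86] [ 3.141 -0.     1.35 ] 0.29 [0.74 0.56 0.47] [-0.064  0.03  -0.055]
29.5 [572.07  64.26  39.12] [ 3.14  -0.     1.349] 0.37 [ 0.58 -0.28  0.52] [-0.095  0.062  0.056]
```

View pics/side26.png

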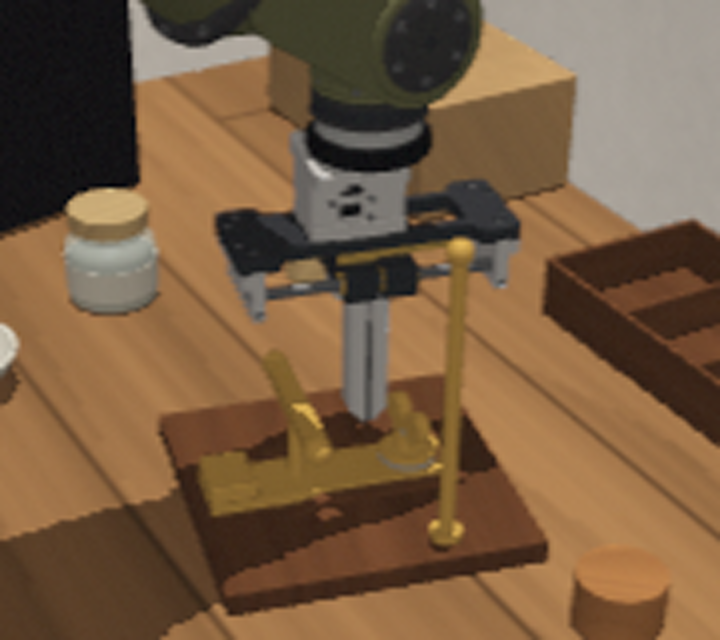

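Emit:
drive_tool --steps '[{"delta_pos":[0,0,-4],"yaw":0,"hand":0},{"delta_pos":[0.97,-0.23,0],"yaw":0,"hand":0},{"delta_pos":[0,0,0],"yaw":0,"hand":0}]'

```text
clock: 29.75
eef_pos: [572.6, 64.0, 34.1]
eef_rot: [3.141, -0.0, 1.349]
wrist_force: [-0.1, -1.1, -1.0]
finger_gap: 0.6
```

Emit:
drive_tool --steps '[{"delta_pos":[0.97,-0.23,0],"yaw":0,"hand":0},{"delta_pos":[0,0,0],"yaw":0,"hand":0}]'

```text
clock: 29.92
eef_pos: [573.6, 63.7, 34.1]
eef_rot: [3.141, -0.0, 1.349]
wrist_force: [0.4, 0.3, -0.5]
finger_gap: 0.6
```

Emit:
drive_tool --steps '[{"delta_pos":[0.97,-0.23,0],"yaw":0,"hand":0},{"delta_pos":[0,0,0],"yaw":0,"hand":0}]'

```text
clock: 30.08
eef_pos: [574.4, 63.5, 33.9]
eef_rot: [3.141, -0.0, 1.349]
wrist_force: [0.1, 0.3, 0.2]
finger_gap: 0.3
```

Emit:
drive_tool --steps '[{"delta_pos":[0.7,-0.16,0],"yaw":0,"hand":0}]'

```text
clock: 30.17
eef_pos: [575.0, 63.4, 33.8]
eef_rot: [-3.142, -0.0, 1.349]
wrist_force: [-0.5, 0.0, 0.0]
finger_gap: 0.4
```

Emit:
drive_tool --steps '[{"delta_pos":[0.5,-0.1,0],"yaw":0,"hand":0}]'

```text
clock: 30.25
eef_pos: [575.6, 63.2, 33.8]
eef_rot: [3.142, 0.0, 1.349]
wrist_force: [0.8, -1.2, 0.0]
finger_gap: 0.3
```

Emit:
drive_tool --steps '[{"delta_pos":[0.5,-0.1,0],"yaw":0,"hand":0}]'

```text
clock: 30.33
eef_pos: [575.9, 63.2, 33.8]
eef_rot: [-3.141, -0.0, 1.349]
wrist_force: [-1.9, -0.2, 0.7]
finger_gap: 0.4
```

Contact starts. Small steps.

Emit:
drive_tool --steps '[{"delta_pos":[0.3,-0.07,0],"yaw":0,"hand":0}]'

```text
clock: 30.42
eef_pos: [576.1, 63.1, 33.7]
eef_rot: [-3.141, 0.0, 1.349]
wrist_force: [-2.2, 0.9, 1.1]
finger_gap: 0.4
```

Emit:
drive_tool --steps '[{"delta_pos":[0.3,-0.07,0],"yaw":0,"hand":0}]'

```text
clock: 30.5
eef_pos: [576.3, 63.2, 33.7]
eef_rot: [-3.141, 0.0, 1.349]
wrist_force: [-4.2, 1.8, 1.8]
finger_gap: 0.2
```

Emit:
drive_tool --steps '[{"delta_pos":[0.3,-0.07,0],"yaw":0,"hand":0}]'

```text
clock: 30.58
eef_pos: [576.4, 63.1, 33.7]
eef_rot: [-3.14, 0.0, 1.349]
wrist_force: [-5.1, 1.2, 2.9]
finger_gap: 0.7
```

Emit:
drive_tool --steps '[{"delta_pos":[0.3,-0.07,0],"yaw":0,"hand":0}]'

```text
clock: 30.67
eef_pos: [576.6, 63.1, 33.7]
eef_rot: [-3.14, 0.0, 1.349]
wrist_force: [-6.5, 2.0, 2.5]
finger_gap: 0.2
```

Emit:
drive_tool --steps '[{"delta_pos":[0.3,-0.07,0],"yaw":0,"hand":0}]'

```text
clock: 30.75
eef_pos: [576.8, 63.1, 33.7]
eef_rot: [-3.14, 0.0, 1.349]
wrist_force: [-8.0, 2.8, 4.5]
finger_gap: 0.2
```

Emit:
drive_tool --steps '[{"delta_pos":[0.3,-0.07,0],"yaw":0,"hand":0}]'

```text
clock: 30.83
eef_pos: [576.9, 63.1, 33.7]
eef_rot: [-3.139, 0.0, 1.349]
wrist_force: [-10.1, 3.1, 4.1]
finger_gap: 0.6
```

Emit:
drive_tool --steps '[{"delta_pos":[0.3,-0.07,0],"yaw":0,"hand":0}]'

```text
clock: 30.92
eef_pos: [577.1, 63.1, 33.7]
eef_rot: [-3.139, 0.0, 1.349]
wrist_force: [-7.0, 4.4, 4.5]
finger_gap: 0.4
```

Emit:
drive_tool --steps '[{"delta_pos":[0.3,-0.07,0],"yaw":0,"hand":0}]'

```text
clock: 31.0
eef_pos: [577.5, 63.1, 33.7]
eef_rot: [-3.139, -0.0, 1.349]
wrist_force: [-7.9, 3.7, 4.3]
finger_gap: 0.3
```

Emit:
drive_tool --steps '[{"delta_pos":[0.3,-0.07,0],"yaw":0,"hand":0}]'

```text
clock: 31.08
eef_pos: [577.7, 63.1, 33.6]
eef_rot: [-3.139, -0.0, 1.349]
wrist_force: [-10.5, 5.0, 4.9]
finger_gap: 0.2
```

Emit:
drive_tool --steps '[{"delta_pos":[0.3,-0.07,0],"yaw":0,"hand":0}]'

```text
clock: 31.17
eef_pos: [577.9, 63.1, 33.7]
eef_rot: [-3.139, -0.0, 1.349]
wrist_force: [-8.2, 4.5, 6.0]
finger_gap: 0.1
```

Emit:
drive_tool --steps '[{"delta_pos":[0.3,-0.07,0],"yaw":0,"hand":0}]'

```text
clock: 31.25
eef_pos: [578.3, 63.1, 33.7]
eef_rot: [-3.139, -0.0, 1.349]
wrist_force: [-8.6, 5.3, 4.7]
finger_gap: 0.6
```

Emit:
drive_tool --steps '[{"delta_pos":[0.3,-0.07,0],"yaw":0,"hand":0}]'

```text
clock: 31.33
eef_pos: [578.6, 63.1, 33.7]
eef_rot: [-3.139, -0.0, 1.349]
wrist_force: [-9.1, 6.8, 5.8]
finger_gap: 0.4
```

Emit:
drive_tool --steps '[{"delta_pos":[0.3,-0.07,0],"yaw":0,"hand":0}]'

```text
clock: 31.42
eef_pos: [578.8, 63.1, 33.6]
eef_rot: [-3.139, -0.0, 1.349]
wrist_force: [-9.3, 5.7, 5.4]
finger_gap: 0.5
```

Emit:
drive_tool --steps '[{"delta_pos":[0.3,-0.07,0],"yaw":0,"hand":0},{"delta_pos":[0.3,-0.07,0],"yaw":0,"hand":0}]'

```text
clock: 31.58
eef_pos: [579.2, 63.0, 33.7]
eef_rot: [-3.138, -0.0, 1.349]
wrist_force: [-12.3, 7.3, 6.8]
finger_gap: 0.7
```

Emit:
drive_tool --steps '[{"delta_pos":[0.3,-0.07,0],"yaw":0,"hand":0}]'

```text
clock: 31.67
eef_pos: [579.4, 63.1, 33.6]
eef_rot: [-3.138, -0.0, 1.349]
wrist_force: [-11.8, 7.6, 6.9]
finger_gap: 0.5
```

Emit:
drive_tool --steps '[{"delta_pos":[0.3,-0.07,0],"yaw":0,"hand":0}]'

```text
clock: 31.75
eef_pos: [579.6, 63.0, 33.6]
eef_rot: [-3.138, -0.0, 1.349]
wrist_force: [-13.2, 7.5, 6.9]
finger_gap: 0.4
```

Emit:
drive_tool --steps '[{"delta_pos":[0.3,-0.07,0],"yaw":0,"hand":0}]'

```text
clock: 31.83
eef_pos: [579.7, 63.0, 33.6]
eef_rot: [-3.137, -0.0, 1.349]
wrist_force: [-15.7, 9.6, 9.0]
finger_gap: 0.3
```

Emit:
drive_tool --steps '[{"delta_pos":[0.3,-0.07,0],"yaw":0,"hand":0}]'

```text
clock: 31.92
eef_pos: [580.0, 63.0, 33.6]
eef_rot: [-3.137, -0.0, 1.349]
wrist_force: [-14.2, 8.8, 9.3]
finger_gap: 0.7
```

```bash
python3 -c "
from h import *
st()"
```

```text
31.9167 [579.97  62.99  33.6 ] [-3.137 -0.     1.349] 0.72 [-14.24   8.79   9.3 ] [1.432 2.798 0.024]
```

Emit:
drive_tool --steps '[{"delta_pos":[-2,0.4,0],"yaw":0,"hand":0},{"delta_pos":[-5,1.2,0],"yaw":0,"hand":0},{"delta_pos":[0,0,0],"yaw":0,"hand":0},{"delta_pos":[0,0,20],"yaw":0,"hand":0},{"delta_pos":[0,0,35],"yaw":0,"hand":0}]'

```text
clock: 32.33
eef_pos: [572.9, 63.2, 86.3]
eef_rot: [-3.136, 0.002, 1.349]
wrist_force: [0.3, -0.2, -1.3]
finger_gap: 0.9
```

Emit:
drive_tool --steps '[{"delta_pos":[-25,6,30],"yaw":0,"hand":0},{"delta_pos":[-35,8,20],"yaw":0,"hand":0},{"delta_pos":[-35,8,20],"yaw":0,"hand":0},{"delta_pos":[-35,20,0],"yaw":0,"hand":0},{"delta_pos":[-30,35,0],"yaw":0,"hand":0}]'

```text
clock: 32.75
eef_pos: [416.2, 136.3, 160.0]
eef_rot: [3.139, -0.001, 1.346]
wrist_force: [0.1, 1.3, 0.1]
finger_gap: 0.5
```

Emit:
drive_tool --steps '[{"delta_pos":[-30,35,0],"yaw":0,"hand":0},{"delta_pos":[-30,35,0],"yaw":0,"hand":0},{"delta_pos":[-20,35,0],"yaw":0,"hand":0},{"delta_pos":[0,35,0],"yaw":0,"hand":0},{"delta_pos":[0,0,0],"yaw":0,"hand":0}]'

```text
clock: 33.17
eef_pos: [342.6, 274.4, 159.4]
eef_rot: [3.14, -0.002, 1.352]
wrist_force: [0.8, -0.7, 0.3]
finger_gap: 0.7
```

```bash
python3 -c "
from h import *
st()
c=look('side','side27',(240,70,420,230),4);wing(c)
P=pts(c);T=tost(P)
hsv=cv2.cvtColor(c['frame'],cv2.COLOR_RGB2HSV).astype(int)
br=(hsv[...,0]>=16)&(hsv[...,0]<=26)&(hsv[...,1]>140)
m=br&(T[...,0]>-150)&(T[...,0]<30)&(abs(T[...,1])<30)&(P[...,2]>18)&(P[...,2]<30)
for lo in range(-120,30,15):
    k=m&(T[...,0]>=lo)&(T[...,0]<lo+15)
    if k.sum():print(lo,k.sum(),T[k][:,1].min().round(1),T[k][:,1].max().round(1),T[k][:,0].max().round(1),np.percentile(P[k][:,2],80).round(1))
c=look('top','top27',(245,120,455,270),3.8);wing(c)
st()"
```

```text
33.1667 [342.6  274.44 159.41] [ 3.140e+00 -2.000e-03  1.352e+00] 0.72 [ 0.82 -0.66  0.34] [-0.06   0.017  0.001]
64 [-2.31967144 -5.26898577] ang 91.4423706032175 62.376825175033076
-120 27 -24.6 -15.3 -105.3 27.7
-105 56 -23.0 23.1 -90.3 23.2
-90 60 -26.1 20.1 -75.2 23.4
-75 43 -23.0 8.8 -60.3 23.8
-60 46 -23.7 14.9 -45.4 23.2
-45 57 -23.9 21.0 -30.0 23.3
-30 54 -23.5 21.4 -15.4 23.6
-15 34 -24.1 19.4 -0.2 29.3
0 23 -21.8 0.9 14.5 28.3
15 7 -15.0 27.6 21.8 23.2
91 [-0.02770167 -0.37042169] ang 88.81885927786833 65.88334632283127
33.2667 [343.16 270.93 158.78] [ 3.141 -0.     1.351] 0.71 [ 0.13 -0.69  0.9 ] [-0.064  0.031  0.014]
```

View pics/side27.png

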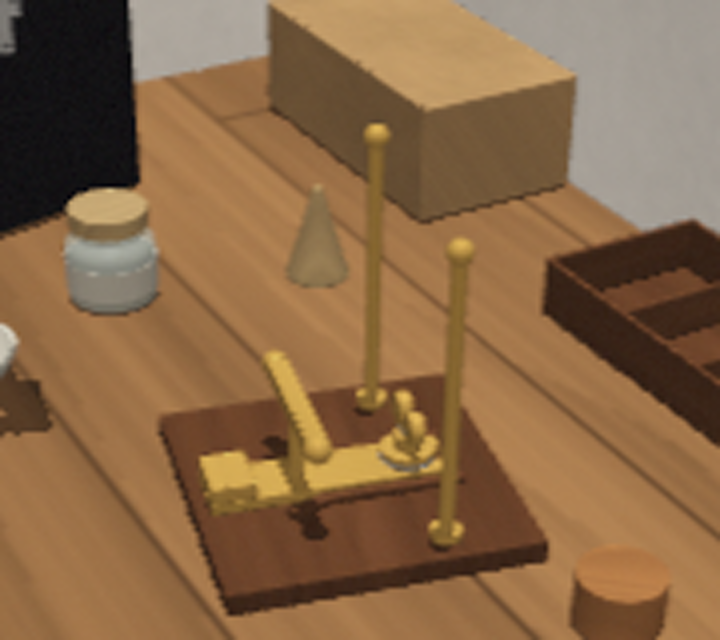

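View pics/top27.png

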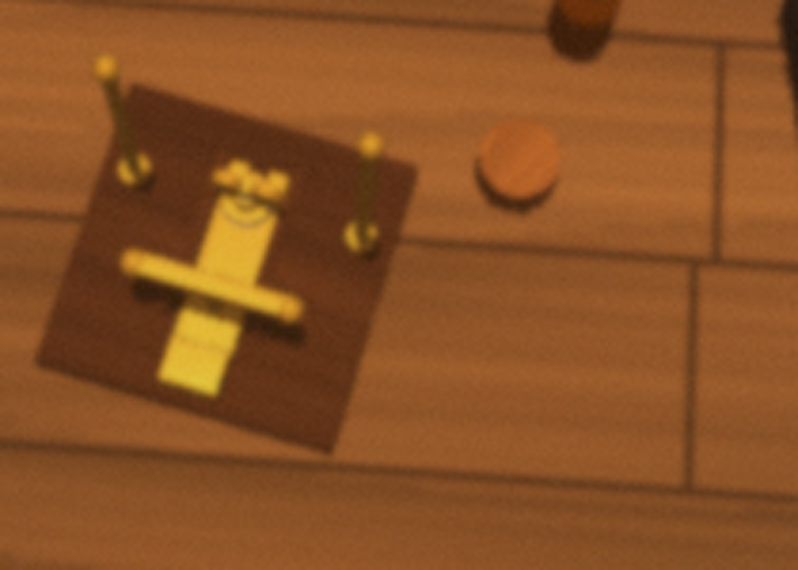

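```bash
python3 -c "
from h import *
c=dict(np.load('top27.npz'));P=pts(c);T=tost(P)
m=(T[...,0]>-100)&(T[...,0]<-50)&(abs(T[...,1])<70)&(P[...,2]>70)&(P[...,2]<90)
v,u=np.nonzero(m);W=np.array([ray(c,a,b,82)[:2] for a,b in zip(u,v)]);t=tost(W).astype(np.float32)
print(cv2.minAreaRect(t),np.median(P[m][:,2]))
hsv=cv2.cvtColor(c['frame'],cv2.COLOR_RGB2HSV).astype(int)
br=(hsv[...,0]>=16)&(hsv[...,0]<=26)&(hsv[...,1]>140)&(hsv[...,2]>100)
k=br&(T[...,0]<-100)&(T[...,0]>-160)&(abs(T[...,1])<35)&(P[...,2]>25)&(P[...,2]<45)
v,u=np.nonzero(k);W=np.array([ray(c,a,b,35)[:2] for a,b in zip(u,v)]);t=tost(W).astype(np.float32);print('heel',cv2.minAreaRect(t))
"
```

```text
((-74.81490325927734, -1.550994873046875), (17.016027450561523, 120.10576629638672), 0.4261537194252014) 81.47771453377743
heel ((-118.74738311767578, -1.3436508178710938), (40.115291595458984, 32.15610885620117), 89.80054473876953)
```

```bash
python3 -c "
from h import *
print(manip.sign_off())"
```

```text
the job is handed in; nothing more can be done
None
```

The brass bar is home against the stud and the nut is clamped, I estimate at 20–30 N. I handed the job in at about 33 s with the arm well clear.

**What I did**
- **Bar:** I slid it between the rails until it met the stud at about 4 N. It reached about 12 N while I pressed the foot flat on the board.
- **Nut:** I turned it about 270° clockwise with alternating tip-to-tip and across grips. I finished by pushing a wing tip with shut fingers.

**Last checks**
- **Bar position:** the cross bar measured 74.8 mm behind the stud (75 expected), about 1.2–1.5 mm to one side, and turned 0.4°. The foot was flat on the board.
- **Nut torque:** the final push gave about 0.27 Nm, plus or minus 0.04, against the 0.25 Nm for snug.
- **Other things:** the ones in view stood where they were. I did not measure them. No force jump showed near the uprights.

**What failed or disagreed**
- **First grasp:** it closed on nothing, because the fingertips sat about 25 mm higher than the reported TCP and overhang imply. I corrected the heights from the camera and the second grasp held.
- **Torque in the across grip:** it levelled off at about 0.17 Nm at 40 N grip and 0.24 Nm at 60 N, instead of rising as expected. That is why I finished with the wing-tip push.
- **Final push:** the last push force read about 16 N, above the 11 N given for a square push at the tip. I put this down to contact nearer the axis, and the torque worked out from the wrist moment fits that.

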